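Load the shaking incubator, whose ajar hood hangs on a hidden safety catch

TASK

The incubator's clear hood has popped up and is held ajar by its hidden safety catch: reach under the hood's front lip, push the sprung catch tab aside to the right (seen from the robot) while you lift, and open the hood. Feel which of the bottles in the blue tray are still full by lifting them; stand every full one upright on the platform inside the incubator and every empty one upright in the grey wash-up tray. Then close the hood and press it fully down until it locks, and finally press the green start button, leaving the tube rack, tip box and timer where they are.

Things in the scene. Friction and masses are not known exactly. Their poses are not given: they have to be found in the camera images.
- incubator: low white shaking incubator, fixed on the bench. Origin: on the bench, under the middle of the hood's width; +x away from the robot, +y to the left. Positions called (x, y, z) below are mm in this frame. White base x -120 to 130, y -240 to 150, top at z 80; its front face, the plane x -120, goes straight down to the bench. The strip y -240 to -150 is the control deck
- platform (a point): middle of the top of the black rubber platform, at (-5, 0, 84), axes as the incubator's. Steel guard rails 14 mm high leave 157 mm (x) by 254 mm (y) clear about this point. A bottle anywhere inside the rails has room under the shut hood, also while it swings
- hinge (a point): middle of the hood's hinge line, at (100, 0, 85); the hinge runs along the incubator's y. The hood: clear box with white edging, 280 mm wide, front panel 215 mm from the hinge, 127 mm high, 0.75 kg, soft damped hinge (0.6 N m s/rad). Past about 1.0 rad its weight carries it on to the open stop by itself; below that it sinks back
- hood (a joint): hood angle: 0 shut, 1.48 rad open on its stop. Starts ajar at about 0.1 on two sprung pins, (-111, +-90); the catch stops it at about 0.11 and does not yield to lifting. Closing: it sinks until it rests on the catch at about 0.15; pressing the lip down (10 to 15 N) snaps it past 2 teeth; then it stays shut, at about 0.012; let go before the second snap, it springs up to ajar
- lip (a point): middle of the lower front edge of the hood's blue front lip: 252 mm in front of and 20 mm above the hinge in the hood's own axes, which turn with it (shut (-152, 0, 105), ajar about (-149, 0, 130)). The lip is 6 mm thick, 220 mm wide, and stands out 37 mm from the front panel, level when shut, pointing up when open; an orange mark on it shows where the tab is
- tab (a point): middle of the left (+y) face of the catch's orange finger tab, hidden under the lip, at (-139, 23, 90). The tab is an upright plate x -150 to -128, z 45 to 103, 5 mm thick; push it to the right (-y). Left of it all is free under the lip down to the bench; right of it, at y -18 to -55 and behind x -131, are the hook and the hood's steel striker
- catch (a joint): travel of the catch to the right (-y): 0 engaged, 0.012 m end stop, released from about 7 mm. Spring 2.5 N at rest, 5.5 N at the end. It must be held aside only until the lip has risen about 10 mm above its ajar height; then it snaps back by itself
- stock_tray: blue tray 270 mm (x) by 170 mm (y), walls 30 mm high and 4 mm thick, floor 4 mm, fixed, in which the bottles stand at the start, left or right of the incubator. Origin: centre of the underside
- wash_tray: grey wash-up tray of the same size, fixed, empty, on the other side of the incubator. Origin: centre of the underside; its floor is 4 mm above that
- bottle1: sealed opaque white bottle, tall green cap; all look alike. Body 62 mm across up to 60 mm above the foot, shoulder sloping in to 76 mm; cap, the place to grip: plain cylinder 38 mm across from 76 to 112 mm (the top). Origin: centre of underside. Empty it weighs about 70 g, full about 320 g (both within 8 %): feel it by lifting. 3 to 5 bottles are there, at most 3 full
- bottle2: sealed opaque white bottle, tall green cap; all look alike. Body 62 mm across up to 60 mm above the foot, shoulder sloping in to 76 mm; cap, the place to grip: plain cylinder 38 mm across from 76 to 112 mm (the top). Origin: centre of underside. Empty it weighs about 70 g, full about 320 g (both within 8 %): feel it by lifting. 3 to 5 bottles are there, at most 3 full
- bottle3: sealed opaque white bottle, tall green cap; all look alike. Body 62 mm across up to 60 mm above the foot, shoulder sloping in to 76 mm; cap, the place to grip: plain cylinder 38 mm across from 76 to 112 mm (the top). Origin: centre of underside. Empty it weighs about 70 g, full about 320 g (both within 8 %): feel it by lifting. 3 to 5 bottles are there, at most 3 full
- bottle4: sealed opaque white bottle, tall green cap; all look alike. Body 62 mm across up to 60 mm above the foot, shoulder sloping in to 76 mm; cap, the place to grip: plain cylinder 38 mm across from 76 to 112 mm (the top). Origin: centre of underside. Empty it weighs about 70 g, full about 320 g (both within 8 %): feel it by lifting. 3 to 5 bottles are there, at most 3 full
- bottle5: sealed opaque white bottle, tall green cap; all look alike. Body 62 mm across up to 60 mm above the foot, shoulder sloping in to 76 mm; cap, the place to grip: plain cylinder 38 mm across from 76 to 112 mm (the top). Origin: centre of underside. Empty it weighs about 70 g, full about 320 g (both within 8 %): feel it by lifting. 3 to 5 bottles are there, at most 3 full
- start (a joint): green start button, 26 mm across, on the control deck: 0 = up, 0.006 m = fully down (5 N), springs back; it counts as pressed from 0.004 m
- start_top (a point): centre of the top of the start button, at (-45, -205, 98) in the incubator frame, pressed straight down
- tube_rack: blue tube rack 80 x 130 x 93 mm with capped tubes, a bystander. Origin: centre of the underside
- tip_box: pipette tip box 117 x 82 x 63 mm with orange lid, a bystander. Origin: centre of the underside
- timer: small white bench timer 62 x 62 x 16 mm lying flat, a bystander. Origin: centre of the underside

How it is judged:
On the way, in this order (a step that is already met when the one before it is completed fails the run):
1. the safety catch is released and the hood opened (value of joint hood above 1.2 rad), for 0.3 s.
2. with every full bottle upright on the platform and every empty one upright in the wash-up tray, the hood is closed and pressed down until it locks (value of joint hood below 0.025 rad and (((x of bottle1 in the frame of platform between -0.056 and 0.056 m and y of bottle1 in the frame of platform between -0.102 and 0.102 m and z of bottle1 in the frame of platform between -0.006 and 0.008 m and angle between bottle1's own z axis and vertical below 0.12 rad) and contact force between bottle1 and incubator above 1.7 N) or ((x of bottle1 in the frame of wash_tray between -0.106 and 0.106 m and y of bottle1 in the frame of wash_tray between -0.057 and 0.057 m and z of bottle1 in the frame of wash_tray between -0.004 and 0.014 m and angle between bottle1's own z axis and vertical below 0.12 rad) and contact force between bottle1 and wash_tray below 1.7 N)) and (((x of bottle2 in the frame of platform between -0.056 and 0.056 m and y of bottle2 in the frame of platform between -0.102 and 0.102 m and z of bottle2 in the frame of platform between -0.006 and 0.008 m and angle between bottle2's own z axis and vertical below 0.12 rad) and contact force between bottle2 and incubator above 1.7 N) or ((x of bottle2 in the frame of wash_tray between -0.106 and 0.106 m and y of bottle2 in the frame of wash_tray between -0.057 and 0.057 m and z of bottle2 in the frame of wash_tray between -0.004 and 0.014 m and angle between bottle2's own z axis and vertical below 0.12 rad) and contact force between bottle2 and wash_tray below 1.7 N)) and (((x of bottle3 in the frame of platform between -0.056 and 0.056 m and y of bottle3 in the frame of platform between -0.102 and 0.102 m and z of bottle3 in the frame of platform between -0.006 and 0.008 m and angle between bottle3's own z axis and vertical below 0.12 rad) and contact force between bottle3 and incubator above 1.7 N) or ((x of bottle3 in the frame of wash_tray between -0.106 and 0.106 m and y of bottle3 in the frame of wash_tray between -0.057 and 0.057 m and z of bottle3 in the frame of wash_tray between -0.004 and 0.014 m and angle between bottle3's own z axis and vertical below 0.12 rad) and contact force between bottle3 and wash_tray below 1.7 N)) and (((x of bottle4 in the frame of platform between -0.056 and 0.056 m and y of bottle4 in the frame of platform between -0.102 and 0.102 m and z of bottle4 in the frame of platform between -0.006 and 0.008 m and angle between bottle4's own z axis and vertical below 0.12 rad) and contact force between bottle4 and incubator above 1.7 N) or ((x of bottle4 in the frame of wash_tray between -0.106 and 0.106 m and y of bottle4 in the frame of wash_tray between -0.057 and 0.057 m and z of bottle4 in the frame of wash_tray between -0.004 and 0.014 m and angle between bottle4's own z axis and vertical below 0.12 rad) and contact force between bottle4 and wash_tray below 1.7 N)) and (((x of bottle5 in the frame of platform between -0.056 and 0.056 m and y of bottle5 in the frame of platform between -0.102 and 0.102 m and z of bottle5 in the frame of platform between -0.006 and 0.008 m and angle between bottle5's own z axis and vertical below 0.12 rad) and contact force between bottle5 and incubator above 1.7 N) or ((x of bottle5 in the frame of wash_tray between -0.106 and 0.106 m and y of bottle5 in the frame of wash_tray between -0.057 and 0.057 m and z of bottle5 in the frame of wash_tray between -0.004 and 0.014 m and angle between bottle5's own z axis and vertical below 0.12 rad) and contact force between bottle5 and wash_tray below 1.7 N))), for 0.3 s.
3. the start button is pressed (value of joint start above 0.004 m), for 0.05 s.
At the end, for the whole second after the job is handed in: the hood is shut (below 0.025 rad); every full bottle stands upright (within 0.12 rad) on the platform inside its rails, every empty bottle stands upright on the floor of the grey wash-up tray, all at rest (full or empty is told by the force with which a bottle stands there, above or below 1.7 N) (all of step 2 and linear speed of each of bottle1, bottle2, bottle3, bottle4, bottle5 below 0.02 m/s); the robot touches nothing.
It fails at once if the tube rack is pushed away or upset (distance of tube_rack from where it was at the start of the episode above 0.03 m or angle between tube_rack's own z axis and vertical above 0.4 rad).
It fails at once if the tip box is pushed away or upset (distance of tip_box from where it was at the start of the episode above 0.03 m or angle between tip_box's own z axis and vertical above 0.4 rad).
It fails at once if the timer is pushed away or upset (distance of timer from where it was at the start of the episode above 0.03 m or angle between timer's own z axis and vertical above 0.4 rad).
Of bottle1, bottle2, bottle3, bottle4, bottle5 only 3 to 5 are there at a start; the rules pass over those that are not, and their reading is None.
At some moment in a run one of bottle1, bottle2, bottle3, bottle4, bottle5 may be knocked a few centimetres aside while the robot is not near it.
It also fails if it takes over 210 s, if anything falls off the work surface, if the arm or the gripper's body presses on something with over 40 N, if the wrist force passes 120 N, or if a joint passes its speed limit or range.

ROBOT

A 7-joint arm with a two-finger parallel gripper is mounted at the origin on the work surface. World frame = base frame: x ahead of the robot, y to its left, z up, the work surface at z = 0. Lengths are in m, angles in rad, forces in N, time in s.
With the tool pointing down it reaches from about 0.425 to 0.95 m from the base axis. Payload 16.7 kg.
Tool frame: the origin (TCP) lies at the very end of the fingers, on their centre line; the grasp point (between the pads) lies 19 mm behind it; y points along the fingers, z is the direction in which the jaws open and shut, and the axes are right-handed (so a half turn about y gives the same grasp; the last joint's range is limited). The gripper opens to 94 mm and grips with 3 to 60 N. Pads are 16 mm wide; open, the fingers measure 119 mm over their backs; the gripper's body (75 mm by 177 mm) begins 78 mm behind the grasp point.
Start: joints at [-1.442, 0.426, 0.074, 1.606, -0.034, 1.111, -0.067], TCP at [0.185, 0.649, 0.205] pointing down, gripper open.
Joint ranges: [-2.85, 2.85], [-0.5, 2.14], [-1.23, 1.37], [0.21, 2.46], [-1.02, 4.16], [0.16, 2.05], [-2.73, 2.73]. Speed limits (rad/s): [1.89, 1.89, 2.39, 2.39, 3.01, 3.01, 3.01].

INTERFACE

Orientations are given as a 3x3 rotation matrix whose columns are the frame's x, y, z axes.
In Python, from station import env gives the robot as it stands. The module is installed in compiled form; this text tells all that it offers.
- The arm moves only by the tool send_rows, never from a script. Its arguments are lists of equal length, an entry for each row: "slide": the shift along the tool's x, y, z in mm, a list of three; "yaw": the turn about the tool's y in rad. A call has 1 to 12 rows; each row is the pose to reach, as a shift and turn from the pose commanded when the call began, along the tool's axes at that moment; what a row does not reach only later rows make up. A row lasts 1/12 s, in which the tool goes at most 41.7 mm and 7.16 degrees, less where a joint would pass 70% of its speed; a pose out of reach is approached as far as the arm can. A call with a gripper value outside its range is refused whole. "jaw" is the finger opening in mm, from 0 to 94, set as the call begins (left out, the last holds). The fingers move at their own pace and stop on an object; "force" is the grip in N (left out, the last holds). Time passes only in rows, so rows that repeat a pose let the fingers close. It gives the time, the measured TCP pose, the force and the opening at its end, in the units of the state.
- env.sense(): the state, without advancing time (a new reading comes with each control period).
- env.read_camera(name): name is "scene" or "top" or "wrist"; returns the picture (480x640x3 uint8, red, green, blue); there is no depth.
- env.camera_model(name): a dict with "K" (3x3 intrinsics, pixels), "k1" (the pictures are not rectified: a ray, as slopes to the right and down, at radius r is drawn at 1 + k1 r^2 times it, then the intrinsics apply), "R" (3x3) and "t" (3): a world point X has camera coordinates R X + t. Camera axes: x right, y down, z forward; pixel columns grow to the right and rows downward; lengths in m; the calibration is good to about 2 mm. A picture is of the moment at which its call begins: read the wrist's pose just before it. camera_model takes no time and is no camera call; for the wrist camera it gives the pose at the moment of the call.
- env.sign_off(): hands the job in, once; it reports no verdict.
Trained networks look in the newest picture that a camera, given by its name, has taken for a name from the list of things; names that differ only in an ending like _2 or _b are one class to them, and where a whole thing is asked for, a point or a joint stands for the part that bears it (a point fixed in the world has none). Each returns a list of dicts, best first, with "score" (0 to 1); they miss things now and then, are a little off and sometimes report something else, mostly with a low value. They report only what shows in the picture. A call takes as long as a camera call.
- env.recognise(camera, query): "at" ([x, y, z] in m, in the coordinates of the camera as it stood for that picture, good to about 4 mm: the middle of the surface that is visible of it).
The state is a dict: "clock": time; "q": joint angles; "dq": joint speeds; "joint_efforts": joint torques, N m; "eef_pos": TCP position; "tool_rot": TCP orientation; "force": force on the tool from outside, world axes, zero at the start; "ft_torque": the same for the moment, N m; "width": finger opening in m.
Only numpy, scipy, OpenCV 4.12 (cv2) and the standard library are available. Lean on these libraries where they do the work, as an engineer would, in place of code of your own. Each camera call takes 0.05 s, during which the arm holds its last target. There are 200 camera calls.

## Working session

There is one attempt and no reset: what is moved stays moved. The work goes in short steps, Python scripts to look and compute and a tool call to move; the robot and the scene stay as the last step left them, time stands still between calls to the robot, and variables do not carry over. Pictures are saved under pics/ and viewed, about 12 in all and at most 16, crops included, and the job is handed in when it is done.

Besides the shell and the picture viewer there is one more tool, called after "Emit:" in YAML: its name, and indented under it one key for each argument. send_rows: Moves the arm, as the interface text tells. Its arguments: {"type":"object","properties":{"slide":{"type":"array"},"yaw":{"type":"array"},"jaw":{"type":"number"},"force":{"type":"number"}},"required":["slide","yaw"]}

```bash
mkdir -p pics; ls; cat > h.py <<'E'
from station import env
import numpy as np, cv2
def snap(c,fn=None):
    im=env.read_camera(c)
    if fn: cv2.imwrite('pics/'+fn,im[:,:,::-1])
    return im
def rec(c,q,mins=0.3):
    m=env.camera_model(c);R=np.array(m['R']);t=np.array(m['t'])
    return [(round(d['score'],2),np.round(R.T@(np.array(d['at'])-t),3).tolist()) for d in env.recognise(c,q) if d['score']>=mins]
def ray(c,u,v,z):
    m=env.camera_model(c);K=np.array(m['K']);R=np.array(m['R']);t=np.array(m['t'])
    d=np.array([(u-K[0,2])/K[0,0],(v-K[1,2])/K[1,1]]);s=d.copy()
    for _ in range(20): s=d/(1+m['k1']*(s@s))
    w=R.T@np.array([s[0],s[1],1]);o=-R.T@t
    return o+w*(z-o[2])/w[2]
def st():
    s=env.sense();print('t',s['clock'],'p',np.round(s['eef_pos'],4),'F',np.round(s['force'],2),'w',round(s['width'],4));return s
E
python3 - <<'E'
from h import *
s=st();print(np.round(s['tool_rot'],3))
for c in('top','scene'):
    snap(c,c+'0.png')
    for q in('incubator','hood','lip','tab','stock_tray','wash_tray','bottle1','start','tube_rack','tip_box','timer'):
        print(c,q,rec(c,q))
st()
E
```

```text
pics
t 0.0 p [0.185  0.6487 0.2047] F [ 0.29  0.86 -0.31] w 0.0943
[[ 0.962 -0.     0.274]
 [-0.274 -0.001  0.962]
 [ 0.    -1.    -0.001]]
top incubator [(0.78, [0.6, 0.025, 0.214])]
top hood [(0.95, [0.593, 0.056, 0.22])]
top lip [(0.65, [0.597, 0.055, 0.219]), (0.47, [0.358, 0.142, 0.019]), (0.46, [0.599, 0.024, 0.218])]
top tab []
top stock_tray [(0.69, [0.525, 0.376, 0.002]), (0.36, [0.593, 0.056, 0.218])]
top wash_tray [(0.77, [0.491, -0.362, 0.004])]
top bottle1 [(0.97, [0.469, 0.381, 0.07]), (0.94, [0.502, 0.296, 0.071]), (0.91, [0.588, 0.308, 0.075]), (0.86, [0.424, 0.305, 0.074])]
top start []
top tube_rack [(0.8, [0.72, 0.3, 0.06])]
top tip_box [(0.84, [0.707, -0.342, 0.062])]
top timer [(0.57, [0.358, 0.145, 0.02])]
scene incubator []
scene hood [(0.49, [0.417, 0.299, 0.069])]
scene lip [(0.89, [0.59, 0.042, 0.223])]
scene tab [(0.61, [0.476, 0.068, 0.073])]
scene stock_tray [(0.58, [0.512, 0.388, 0.005]), (0.48, [0.583, -0.15, 0.107])]
scene wash_tray [(0.62, [0.492, -0.355, 0.004])]
scene bottle1 [(0.86, [0.466, 0.378, 0.074]), (0.82, [0.499, 0.293, 0.073]), (0.68, [0.589, 0.298, 0.07]), (0.56, [0.417, 0.302, 0.07])]
scene start [(0.68, [0.585, -0.149, 0.101])]
scene tube_rack [(0.93, [0.711, 0.321, 0.064])]
scene tip_box [(0.68, [0.698, -0.357, 0.064])]
scene timer [(0.76, [0.355, 0.145, 0.015])]
t 1.2 p [0.1851 0.6491 0.2055] F [-0.58 -0.65 -0.87] w 0.0939
```

View pics/top0.png

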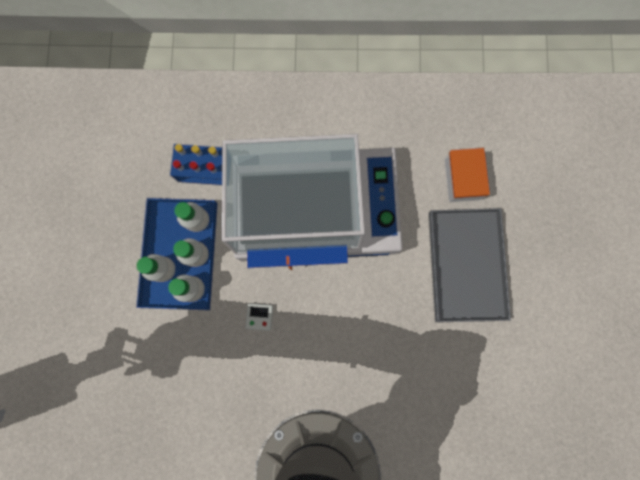

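View pics/scene0.png

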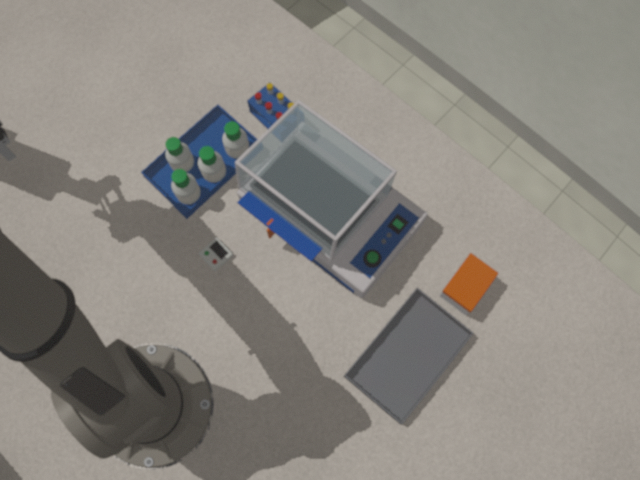

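```bash
python3 - <<'E'
import cv2
a=cv2.imread('pics/top0.png')[130:285,215:415]
cv2.imwrite('pics/crop0.png',cv2.resize(a,None,fx=4,fy=4,interpolation=cv2.INTER_CUBIC)[:600])
E
```

```text
(no output)
```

View pics/crop0.png

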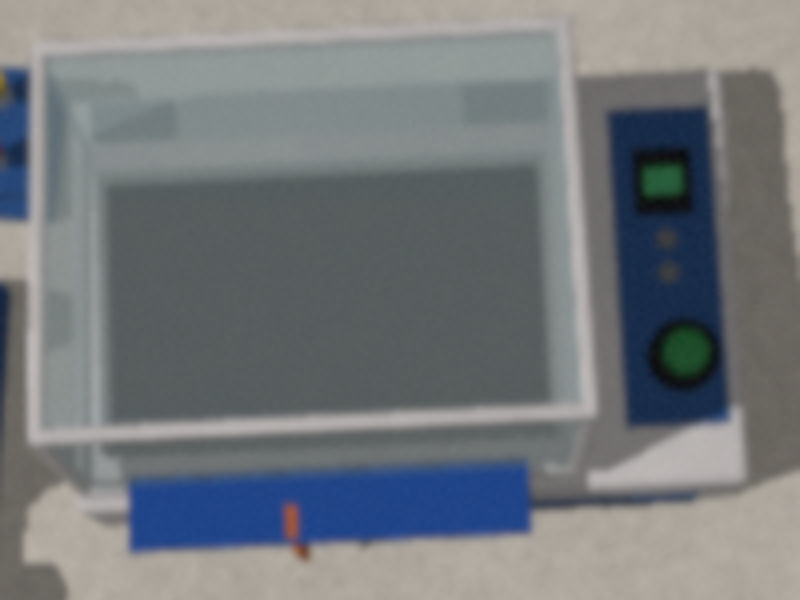

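```bash
cat >> h.py <<'E'
def loadinc():
    d=np.load('inc.npz');return d['R'],d['t']
def w(x,y,z=0):
    R,t=loadinc();p=R@np.array([x,y])/1000+t;return np.array([p[0],p[1],z/1000])
E
python3 - <<'E'
from h import *
L=[((687,351),(-45,-205,98)),((745,484),(-120,-240,80)),((716,72),(130,-240,80)),((131,550),(-149,110,130)),((530,532),(-149,-110,130)),((82,512),(-120,150,80))]
P=np.array([ray('top',215+u/4,130+v/4,z/1000)[:2] for (u,v),(x,y,z) in L]);Q=np.array([q[:2] for _,q in L])/1000.
def fit(P,Q):
    A=P-P.mean(0);B=Q-Q.mean(0);U,S,V=np.linalg.svd(B.T@A);R=V.T@np.diag([1,np.sign(np.linalg.det(V.T@U.T))])@U.T
    return R,P.mean(0)-R@Q.mean(0)
R,t=fit(P,Q);print(t,np.arctan2(R[1,0],R[0,0]));print(np.round((P-(Q@R.T+t))*1000,1))
np.savez('inc.npz',R=R,t=t)
print('tab',w(-139,23),'plat',w(-5,0),'start',w(-45,-205))
for px in[(149,199),(217,201),(138,306),(211,309)]:print('stock',ray('top',*px,.03))
for px in[(431,210),(501,208),(435,321),(509,318)]:print('wash',ray('top',*px,.03))
for px in [(185,211),(184,250),(146,265),(180,288)]: print('cap',ray('top',*px,.112))
print(env.camera_model('wrist'), env.sense()['eef_pos'])
E
```

```text
[0.62045545 0.05885239] 0.062393398444172826
[[ 0.3 -0.8]
 [-0.4  3.5]
 [-3.9  3.6]
 [ 1.5 -1.7]
 [ 1.6  0.5]
 [ 0.9 -5.1]]
tab [0.4802918  0.07314058 0.        ] plat [0.61546518 0.05854063 0.        ] start [ 0.58832536 -0.14855459  0.        ]
stock [0.64028869 0.42695043 0.03      ]
stock [0.63810205 0.25886829 0.03      ]
stock [0.37882056 0.43334654 0.03      ]
stock [0.37481834 0.2590703  0.03      ]
wash [ 0.62375361 -0.26558232  0.03      ]
wash [ 0.6311484  -0.43373783  0.03      ]
wash [ 0.35757459 -0.27049921  0.03      ]
wash [ 0.36848496 -0.44188734  0.03      ]
cap [0.59384624 0.30883702 0.112     ]
cap [0.50473495 0.30544572 0.112     ]
cap [0.46961046 0.3879207  0.112     ]
cap [0.41996839 0.30880194 0.112     ]
{'K': array([[410.43401059,   0.        , 315.5538619 ],
       [  0.        , 410.43401059, 237.00812885],
       [  0.        ,   0.        ,   1.        ]]), 'k1': -0.0373364536250926, 'R': array([[ 2.74305684e-01,  9.61642548e-01,  4.33633508e-05],
       [ 9.34508200e-01, -2.66576328e-01,  2.35863278e-01],
       [ 2.26827723e-01, -6.46581145e-02, -9.71786248e-01]]), 't': array([-0.67497297, -0.02496351,  0.39111222])} [0.18511309 0.64909561 0.20549431]
```

```bash
cat >> h.py <<'E'
def go(p,ang=None):
    """slide (mm) and yaw from the measured pose to world p, tool x at world angle ang"""
    s=env.sense();R=np.array(s['tool_rot']);d=R.T@(np.array(p)-s['eef_pos'])*1000
    a=np.arctan2(R[1,0],R[0,0]);y=0 if ang is None else -((ang-a+np.pi)%(2*np.pi)-np.pi)
    print('slide',np.round(d,1),'yaw',round(y,3))
def inc(p):
    R,t=loadinc();return np.round(np.r_[R.T@(np.array(p)[:2]-t)*1000,p[2]*1000],1)
E
python3 - <<'E'
from h import *
st();go(w(-172,48,205),.0624);print(w(-172,48,205))
E
```

```text
t 1.2 p [0.1851 0.6491 0.2055] F [-0.58 -0.65 -0.87] w 0.0939
slide [ 402.4    0.5 -460.3] yaw -0.34
[0.44579719 0.09603429 0.205     ]
```

Emit:
send_rows:
  slide:
    - [402, 0, -460]
    - [402, 0, -460]
    - [402, 0, -460]
    - [402, 0, -460]
    - [402, 0, -460]
    - [402, 0, -460]
    - [402, 0, -460]
    - [402, 0, -460]
    - [402, 0, -460]
    - [402, 0, -460]
    - [402, 0, -460]
    - [402, 0, -460]
  yaw: [-0.34, -0.34, -0.34, -0.34, -0.34, -0.34, -0.34, -0.34, -0.34, -0.34, -0.34, -0.34]
  jaw: 0

```text
clock: 2.2
eef_pos: [0.3987, 0.1949, 0.2058]
tool_rot: [[0.998, 0.001, -0.062], [0.062, 0.001, 0.998], [0.001, -1.0, 0.001]]
force: [1.5, 0.8, 0.5]
width: 0.0174
```

```bash
python3 - <<'E'
from h import *
s=st();print(np.round(s['tool_rot'],3),s['q'],inc(s['eef_pos']));go(w(-172,48,205),.0624)
snap('wrist','w1.png')
for q in('lip','tab','hood','start','timer'): print(q,[(a,b,inc(b)) for a,b in rec('wrist',q)])
E
```

```text
t 2.2 p [0.3987 0.1949 0.2058] F [1.46 0.77 0.54] w 0.0174
[[ 0.998  0.001 -0.062]
 [ 0.062  0.001  0.998]
 [ 0.001 -1.     0.001]] [-0.8749976   0.03124131  0.28384374  2.11317868 -0.01086545  0.99755187
  1.04760229] [-212.8  149.6  205.8]
slide [  40.9    0.8 -101.6] yaw -0.0
lip [(0.58, [0.516, 0.036, 0.161], array([-105.7,  -16.3,  161. ]))]
tab [(0.77, [0.492, 0.029, 0.068], array([-130.1,  -21.8,   68. ]))]
hood [(0.83, [0.516, 0.045, 0.162], array([-105.1,   -7.3,  162. ]))]
start []
timer [(0.66, [0.358, 0.15, 0.016], array([-256.3,  107.3,   16. ]))]
```

View pics/w1.png

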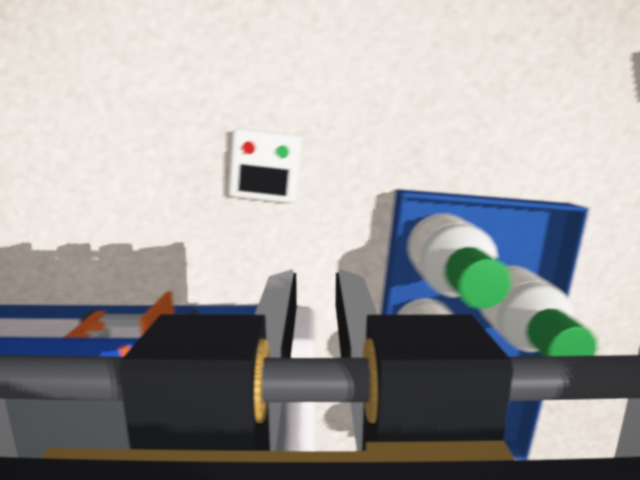

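```bash
python3 - <<'E'
from h import *
for p,z in(((173,293),.103),((173,303),.103),((142,312),.103),((250,305),.08),((240,340),.130)): print(inc(ray('wrist',*p,z)))
m=env.camera_model('wrist');print(inc(-np.array(m['R']).T@np.array(m['t'])))
E
```

```text
[-170.    47.2  103. ]
[-162.1   46.5  103. ]
[-154.8   22.4  103. ]
[-151.    99.9   80. ]
[-146.4  100.6  130. ]
[-281.4  152.2  386.1]
```

Emit:
send_rows:
  slide:
    - [14, 0, -34]
    - [28, 0, -68]
    - [41, 0, -100]
    - [41, 0, -100]
    - [41, 30, -100]
    - [41, 60, -100]
    - [41, 90, -100]
    - [41, 118, -100]
    - [41, 118, -100]
  yaw: [0, 0, 0, 0, 0, 0, 0, 0, 0]

```text
clock: 3.25
eef_pos: [0.4426, 0.0999, 0.0835]
tool_rot: [[0.998, -0.006, -0.065], [0.065, -0.003, 0.998], [-0.006, -1.0, -0.003]]
force: [-0.7, 0.1, -1.6]
width: 0.0001
```

```bash
python3 - <<'E'
from h import *
s=st();print(inc(s['eef_pos']));snap('scene','s1.png');snap('wrist','w2.png')
a=cv2.imread('pics/w2.png')[180:440,0:360];cv2.imwrite('pics/w2c.png',cv2.resize(a,None,fx=2,fy=2))
E
```

```text
t 3.25 p [0.4426 0.0999 0.0835] F [-0.73  0.06 -1.59] w 0.0001
[-174.9   52.1   83.5]
```

View pics/w2c.png

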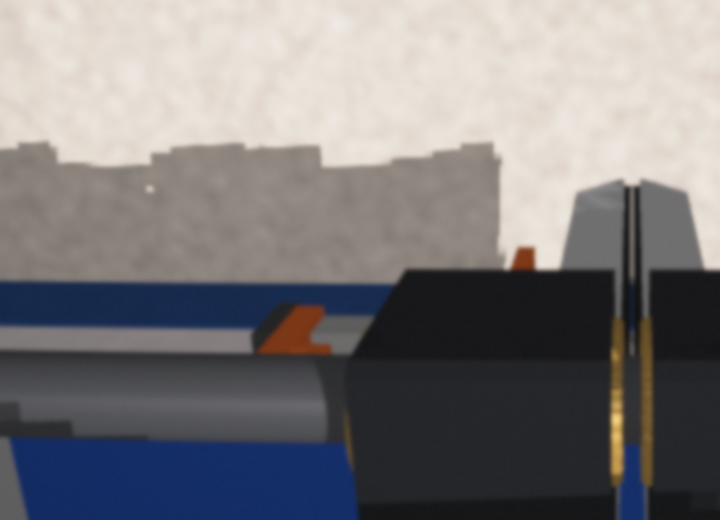

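Emit:
send_rows:
  slide:
    - [5, 0, 0]
    - [9, 0, 0]
    - [12, 0, 0]
    - [15, 0, 0]
    - [18, 0, 0]
    - [18, 0, 0]
  yaw: [0, 0, 0, 0, 0, 0]

```text
clock: 3.85
eef_pos: [0.4589, 0.1008, 0.0866]
tool_rot: [[0.998, -0.009, -0.063], [0.063, -0.001, 0.998], [-0.009, -1.0, -0.0]]
force: [-24.5, 4.4, 4.6]
width: 0.0008
```

Emit:
send_rows:
  slide:
    - [-1.5, 0, -5]
    - [-1.5, 0, -10]
    - [-1.5, 0, -14]
    - [-1.5, 0, -17]
    - [-1.5, 0, -19]
    - [-1.5, 0, -21]
    - [-1.5, 0, -21]
  yaw: [0, 0, 0, 0, 0, 0, 0]

```text
clock: 4.43
eef_pos: [0.4608, 0.0808, 0.0874]
tool_rot: [[0.998, -0.004, -0.063], [0.063, 0.001, 0.998], [-0.004, -1.0, 0.002]]
force: [-13.6, 9.4, 1.8]
width: 0.0003
```

```bash
python3 - <<'E'
from h import *
s=st();print(inc(s['eef_pos']))
E
```

```text
t 4.4333 p [0.4608 0.0808 0.0874] F [-13.63   9.4    1.77] w 0.0003
[-157.9   31.9   87.4]
```

Emit:
send_rows:
  slide:
    - [0, 0, -2]
    - [0, 0, -4]
    - [0, 0, -6]
    - [0, 0, -8]
    - [0, 0, -8]
  yaw: [0, 0, 0, 0, 0]

```text
clock: 4.85
eef_pos: [0.4613, 0.0732, 0.0874]
tool_rot: [[0.998, -0.004, -0.064], [0.064, 0.002, 0.998], [-0.004, -1.0, 0.002]]
force: [-14.2, 11.4, 1.1]
width: 0.0005
```

```bash
python3 - <<'E'
from h import *
s=st();print(inc(s['eef_pos']))
E
```

```text
t 4.85 p [0.4613 0.0732 0.0874] F [-14.2   11.38   1.14] w 0.0005
[-157.9   24.2   87.4]
```

Emit:
send_rows:
  slide:
    - [2, 0, -1]
    - [3, -2, -1]
    - [4, -4, -1]
    - [4.5, -6, -1]
    - [5, -8, -1]
  yaw: [0, 0, 0, 0, 0]

```text
clock: 5.27
eef_pos: [0.4626, 0.0731, 0.0942]
tool_rot: [[0.998, -0.011, -0.065], [0.065, 0.001, 0.998], [-0.011, -1.0, 0.002]]
force: [-33.9, 18.9, 12.1]
width: 0.0006
```

```bash
python3 - <<'E'
from h import *
s=st();print(inc(s['eef_pos']))
snap('scene');print([(a,b,inc(b)) for a,b in rec('scene','lip')])
E
```

```text
t 5.2667 p [0.4626 0.0731 0.0942] F [-33.91  18.94  12.08] w 0.0006
[-156.6   24.1   94.2]
[(0.81, [0.623, 0.012, 0.223], array([ -0.4, -46.9, 223. ]))]
```

Emit:
send_rows:
  slide:
    - [0, 0, 0]
    - [0, 0, 0]
  yaw: [0, 0]

```text
clock: 5.53
eef_pos: [0.4628, 0.0732, 0.0948]
tool_rot: [[0.998, -0.011, -0.065], [0.065, 0.002, 0.998], [-0.011, -1.0, 0.002]]
force: [-35.9, 17.9, 15.6]
width: 0.0004
```

```bash
python3 - <<'E'
from h import *
s=st();print(inc(s['eef_pos']),s['ft_torque'])
a=snap('scene')[150:300,190:390][:,:,::-1];cv2.imwrite('pics/s2.png',cv2.resize(a,None,fx=4,fy=4,interpolation=2))
E
```

```text
t 5.5333 p [0.4628 0.0732 0.0948] F [-35.87  17.94  15.58] w 0.0004
[-156.4   24.2   94.8] [3.64333232 7.40750368 0.11918721]
```

View pics/s2.png

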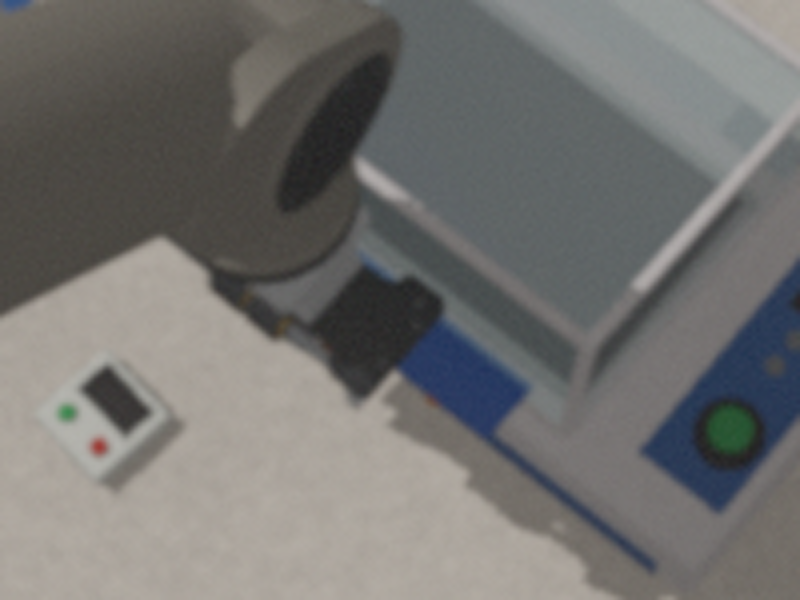

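```bash
cat >> h.py <<'E'
def proj(c,X):
    m=env.camera_model(c);x=np.array(m['R'])@X+m['t'];s=x[:2]/x[2];s=s*(1+m['k1']*(s@s));K=np.array(m['K']);return K[:2,:2]@s+K[:2,2]
def hoodpt(a,f,u,y):
    return w(100-f*np.cos(a)+u*np.sin(a),y,85+f*np.sin(a)+u*np.cos(a))
E
python3 - <<'E'
from h import *
for a in(0,.1,.11,.14,.2): print(a,proj('scene',hoodpt(a,252,20,-110)),proj('scene',hoodpt(a,215,127,-140)))
A=cv2.imread('pics/scene0.png',0).astype('f4');B=cv2.cvtColor(env.read_camera('scene'),7).astype('f4')
for (u,v,r) in((335,240,14),(318,245,12),(375,258,14),(360,230,15)):
    a=A[v-r:v+r,u-r:u+r];b=B[v-r:v+r,u-r:u+r];print((u,v),cv2.phaseCorrelate(a,b,cv2.createHanningWindow(a.shape[::-1],5)))
E
```

```text
0 [309.86249163 265.50557791] [331.29611269 247.69320517]
0.1 [310.59377506 261.44271766] [335.661141   239.83232227]
0.11 [310.70826006 260.98497937] [336.1376327  239.00591761]
0.14 [311.09755473 259.55581047] [337.60957886 236.48529722]
0.2 [312.08430017 256.44696036] [340.74009361 231.26694721]
(335, 240) ((8.632942772538136, -3.511290705089646), 0.12067928632100423)
(318, 245) ((0.06266615359188776, -0.4602702245797783), 0.8734135884377692)
(375, 258) ((0.109823298681885, 0.2129200043612709), 0.9584013568030463)
(360, 230) ((0.013637744459250811, -0.05769466862930983), 0.8503690836164687)
```

```bash
python3 - <<'E'
from h import *
def org(im):
    h=cv2.cvtColor(im,cv2.COLOR_BGR2HSV);m=((h[...,0]<14)&(h[...,1]>110)&(h[...,2]>60)).astype('u1');m[:, 420:]=0
    n,l,s,c=cv2.connectedComponentsWithStats(m);return [(s[i].tolist(),c[i].round(1).tolist()) for i in range(1,n) if s[i,4]>2]
print(org(cv2.imread('pics/scene0.png')));print(org(cv2.imread('pics/s1.png')));im=env.read_camera('scene')[:,:,::-1].copy();print(org(im))
for y in(20.5,9):
  for x,z in((-150,103),(-150,45)): print(y,z,proj('scene',w(x,y,z)))
for y in(-18,-55): print(y,proj('scene',w(-131,y,100)))
E
```

```text
[([256, 93, 4, 6, 18], [257.6, 95.8]), ([266, 103, 5, 6, 16], [268.1, 105.5]), ([277, 114, 4, 4, 11], [278.5, 115.2]), ([268, 220, 4, 4, 10], [269.5, 221.5]), ([267, 229, 6, 8, 25], [269.5, 232.7]), ([213, 260, 3, 3, 6], [214.2, 261.2])]
[([256, 93, 4, 6, 19], [257.5, 95.8]), ([266, 104, 5, 5, 16], [268.1, 105.8]), ([277, 114, 4, 4, 10], [278.6, 115.0]), ([213, 260, 3, 3, 6], [214.2, 261.2])]
[([256, 94, 4, 5, 19], [257.6, 95.9]), ([267, 103, 4, 6, 16], [268.2, 105.7]), ([277, 114, 4, 3, 11], [278.4, 114.9]), ([213, 260, 3, 3, 6], [214.2, 261.2])]
20.5 103 [266.8010427  230.17209735]
20.5 45 [268.86654143 237.86334916]
9 103 [270.57438299 233.19328562]
9 45 [272.50278625 240.78429828]
-18 [284.96250096 234.62732241]
-55 [297.2764128  244.42021039]
```

```bash
python3 - <<'E'
from h import *
im=snap('wrist','w3.png')
a=cv2.imread('pics/w3.png')[180:440,0:360];cv2.imwrite('pics/w3c.png',cv2.resize(a,None,fx=2,fy=2))
st()
E
```

```text
t 5.7333 p [0.4628 0.0732 0.0947] F [-36.05  18.    15.23] w 0.0008
```

View pics/w3c.png

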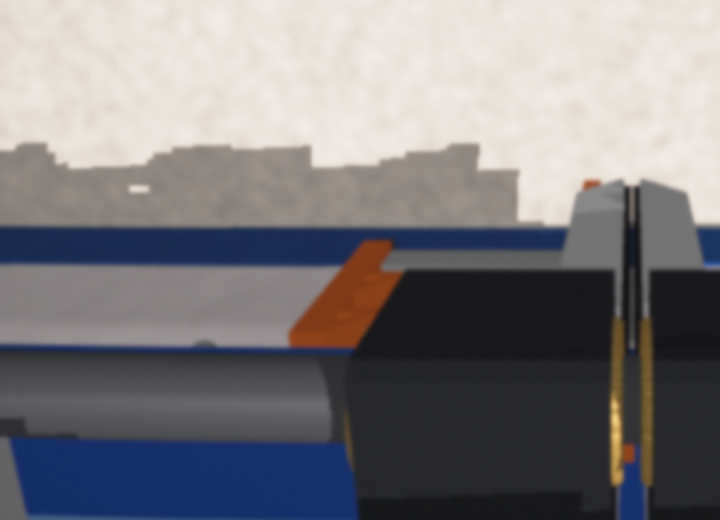

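```bash
python3 - <<'E'
from h import *
s=env.sense();dp=np.array([.4426,.0999,.0835])-s['eef_pos']
def r(px,z,d): # camera shifted by d (rotation change neglected)
    return inc(ray('wrist',px[0]/2,180+px[1]/2,z-d[2])+np.r_[d[:2],d[2]])
print('tab now z45',r((585,182),.045,dp*0),r((601,182),.045,dp*0))
print('tab w2 z45',r((516,247),.045,dp),r((535,247),.045,dp))
for z in(.045,.1):print('hook w2',r((252,350),z,dp),r((272,305),z,dp),'now',r((290,345),z,dp*0),r((360,242),z,dp*0))
for z in (.08,.13): print('w3 finger tip', r((578,190),.095,dp*0))
E
```

```text
tab now z45 [-148.5   10.7   45. ] [-148.5   15.4   45. ]
tab w2 z45 [-151.1   19.2   45. ] [-151.1   24.7   45. ]
hook w2 [-117.9  -60.6   45. ] [-132.5  -53.    45. ] now [-94.9 -82.   45. ] [-129.3  -57.3   45. ]
hook w2 [-148.7  -32.6  100. ] [-159.7  -26.9  100. ] now [-125.3  -56.9  100. ] [-151.5  -38.1  100. ]
w3 finger tip [-162.5   11.8   95. ]
w3 finger tip [-162.5   11.8   95. ]
```

Emit:
send_rows:
  slide:
    - [0, -2, 1]
    - [0, -4, 1.5]
    - [0, -6, 1.5]
    - [0, -8, 1.5]
    - [0, -8, 1.5]
  yaw: [0, 0, 0, 0, 0]

```text
clock: 6.15
eef_pos: [0.4648, 0.0734, 0.1032]
tool_rot: [[0.998, -0.007, -0.063], [0.063, 0.001, 0.998], [-0.007, -1.0, 0.001]]
force: [-23.5, 8.4, 5.8]
width: 0.0004
```

```bash
cat >> h.py <<'E'
def patch():
    A=cv2.imread('pics/scene0.png',0).astype('f4');B=cv2.cvtColor(env.read_camera('scene'),7).astype('f4')
    for (u,v,r) in((318,245,12),(375,258,14)):
        a=A[v-r:v+r,u-r:u+r];b=B[v-r:v+r,u-r:u+r];print((u,v),cv2.phaseCorrelate(a,b,cv2.createHanningWindow(a.shape[::-1],5)))
E
python3 - <<'E'
from h import *
s=st();print(inc(s['eef_pos']));patch()
E
```

```text
t 6.15 p [0.4648 0.0734 0.1032] F [-23.48   8.41   5.84] w 0.0004
[-154.4   24.2  103.2]
(318, 245) ((0.19994179323020944, -1.0516635760805446), 0.9269525021728542)
(375, 258) ((0.09960239227312861, 0.2758473623853952), 0.9937793366114298)
```

Emit:
send_rows:
  slide:
    - [2, -8, 0]
    - [4, -15, 0]
    - [8, -27, 0]
    - [12, -39, 0]
    - [17, -50, 0]
    - [22, -62, 0]
  yaw: [0, 0, 0, 0, 0, 0]

```text
clock: 6.7
eef_pos: [0.4895, 0.0745, 0.1662]
tool_rot: [[0.998, -0.002, -0.063], [0.063, 0.001, 0.998], [-0.002, -1.0, 0.001]]
force: [-4.0, 1.0, -2.4]
width: 0.0003
```

```bash
python3 - <<'E'
from h import *
s=st();print(inc(s['eef_pos']));snap('top','t3.png')
a=cv2.imread('pics/t3.png')[130:285,215:415]
cv2.imwrite('pics/t3c.png',cv2.resize(a,None,fx=3,fy=3,interpolation=cv2.INTER_CUBIC)[:600])
for a in(.2,.3,.4,.5):print(a,(proj('top',hoodpt(a,252,20,-110))-[215,130])*3,(proj('top',hoodpt(a,215,127,-140))-[215,130])*3)
E
```

```text
t 6.7 p [0.4895 0.0745 0.1662] F [-3.95  0.95 -2.42] w 0.0003
[-129.8   23.7  166.2]
0.2 [399.25733337 389.28952204] [448.35557484 281.57839414]
0.3 [400.22537935 373.78802293] [449.08054755 248.80465189]
0.4 [400.9967672  354.24922503] [449.43430145 212.89996862]
0.5 [401.54623535 330.67396544] [449.39372277 174.35851714]
```

View pics/t3c.png

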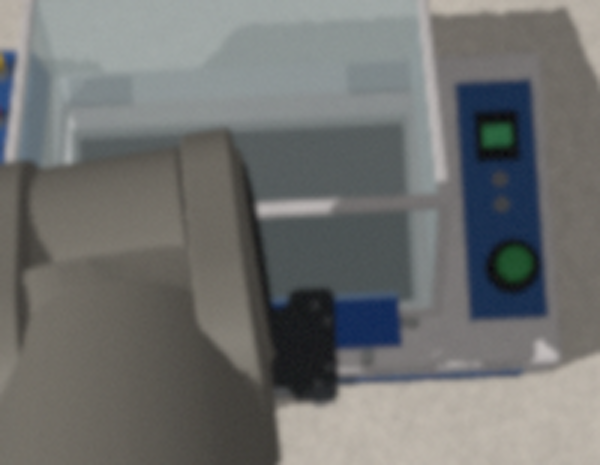

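Emit:
send_rows:
  slide:
    - [7, -9, 0]
    - [13, -18, 0]
    - [20, -29, 0]
    - [28, -39, 0]
    - [36, -48, 0]
    - [45, -57, 0]
    - [54, -66, 0]
    - [64, -75, 0]
    - [74, -83, 0]
    - [84, -90, 0]
    - [95, -97, 0]
    - [106, -103, 0]
  yaw: [0, 0, 0, 0, 0, 0, 0, 0, 0, 0, 0, 0]

```text
clock: 7.75
eef_pos: [0.5969, 0.0804, 0.2697]
tool_rot: [[0.998, 0.001, -0.062], [0.062, 0.001, 0.998], [0.001, -1.0, 0.0]]
force: [-1.1, -0.3, -0.6]
width: 0.0006
```

Emit:
send_rows:
  slide:
    - [12, -7, 0]
    - [24, -12, 0]
    - [36, -17, 0]
    - [48, -20, 0]
    - [58, -22, 0]
    - [58, -22, 0]
  yaw: [0, 0, 0, 0, 0, 0]

```text
clock: 8.25
eef_pos: [0.6566, 0.0841, 0.2927]
tool_rot: [[0.998, 0.004, -0.062], [0.062, 0.001, 0.998], [0.004, -1.0, 0.0]]
force: [-1.7, 0.9, 13.0]
width: 0.0006
```

```bash
python3 - <<'E'
from h import *
s=st();print(inc(s['eef_pos']));snap('top','t4.png')
E
```

```text
t 8.25 p [0.6566 0.0841 0.2927] F [-1.74  0.94 12.98] w 0.0006
[ 37.7  22.9 292.7]
```

View pics/t4.png

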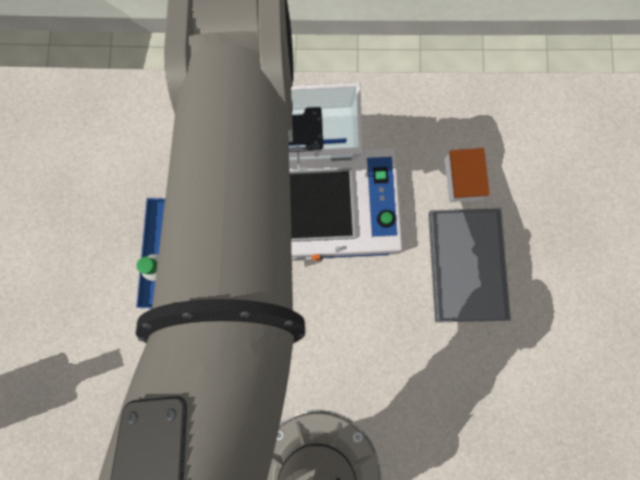

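Emit:
send_rows:
  slide:
    - [0, -20, 0]
    - [-30, -35, 0]
    - [-70, -35, 20]
    - [-90, -35, 50]
    - [-100, -35, 90]
    - [-100, -35, 130]
    - [-100, -15, 170]
    - [-100, 10, 210]
    - [-105, 40, 245]
    - [-105, 60, 250]
    - [-105, 60, 250]
  yaw: [0, 0, 0, 0, 0, 0, 0, 0, 0, 0, 0]
  jaw: 70
  force: 20

```text
clock: 9.22
eef_pos: [0.5305, 0.3303, 0.2256]
tool_rot: [[0.998, -0.005, -0.068], [0.068, -0.003, 0.998], [-0.005, -1.0, -0.003]]
force: [-1.7, -1.4, -1.0]
width: 0.069
```

```bash
python3 - <<'E'
from h import *
s=st();print(inc(s['eef_pos']));
for c in('wrist','top'):
    snap(c,c+'5.png');print(c,rec(c,'bottle1'))
print(rec('top','hood'));m=env.camera_model('wrist');print(-np.array(m['R']).T@np.array(m['t'])-s['eef_pos'])
E
```

```text
t 9.2167 p [0.5305 0.3303 0.2256] F [-1.75 -1.36 -1.05] w 0.069
[-72.9 276.5 225.6]
wrist [(0.88, [0.469, 0.381, 0.106]), (0.84, [0.429, 0.318, 0.121]), (0.65, [0.501, 0.312, 0.115])]
top [(0.94, [0.586, 0.303, 0.074]), (0.91, [0.42, 0.307, 0.074]), (0.83, [0.503, 0.297, 0.072]), (0.8, [0.47, 0.381, 0.071])]
[(0.67, [0.754, 0.071, 0.303])]
[-0.06344006 -0.00885611  0.18728675]
```

View pics/wrist5.png

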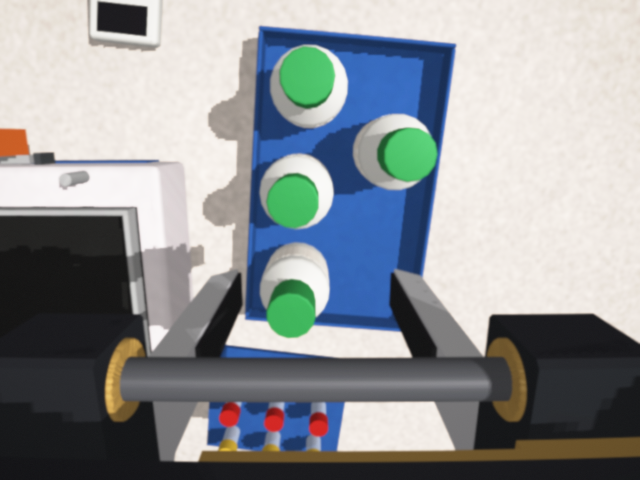

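```bash
cat >> h.py <<'E'
def caps(c,zt=.116,fn=None):
    im=snap(c,fn);h=cv2.cvtColor(im,cv2.COLOR_RGB2HSV)
    m=((h[...,0]>55)&(h[...,0]<85)&(h[...,1]>150)&(h[...,2]>125)).astype('u1')
    n,l,s,ce=cv2.connectedComponentsWithStats(cv2.morphologyEx(m,cv2.MORPH_OPEN,np.ones((5,5))))
    return [(int(s[i,4]),ce[i].round(0).tolist(),ray(c,*ce[i],zt)[:2].round(4).tolist()) for i in range(1,n) if s[i,4]>60]
E
python3 - <<'E'
from h import *
for p in((307,76),(408,155),(293,201),(291,308)): print(ray('wrist',*p,.116))
print(caps('wrist'))
st();go([.591,.309,.200],.0624)
E
```

```text
[0.4270163  0.31360934 0.116     ]
[0.4756995  0.38837128 0.116     ]
[0.51367526 0.30819967 0.116     ]
[0.59763033 0.31057569 0.116     ]
[(2090, [311.0, 69.0], [0.4225, 0.316]), (1011, [407.0, 154.0], [0.4747, 0.3873]), (1891, [299.0, 192.0], [0.5067, 0.3121]), (1697, [299.0, 302.0], [0.5921, 0.3164])]
t 9.5167 p [0.5352 0.3259 0.2324] F [ 0.03 -0.01 -0.16] w 0.07
slide [ 54.6  32.5 -20.3] yaw -0.002
```

Emit:
send_rows:
  slide:
    - [28, 20, -9]
    - [57, 50, -18]
    - [57, 85, -18]
    - [57, 115, -18]
    - [57, 138, -18]
    - [57, 148, -18]
    - [57, 148, -18]
  yaw: [0, 0, 0, 0, 0, 0, 0]

```text
clock: 10.1
eef_pos: [0.5915, 0.3115, 0.0813]
tool_rot: [[0.998, -0.002, -0.061], [0.061, -0.001, 0.998], [-0.002, -1.0, -0.001]]
force: [-0.6, -0.3, 0.9]
width: 0.07
```

Emit:
send_rows:
  slide:
    - [0, 0, 0]
    - [0, 0, 0]
    - [0, 0, 0]
    - [0, 0, 0]
    - [0, 0, 0]
  yaw: [0, 0, 0, 0, 0]
  jaw: 20

```text
clock: 10.52
eef_pos: [0.5923, 0.313, 0.0835]
tool_rot: [[0.998, 0.001, -0.062], [0.062, 0.001, 0.998], [0.001, -1.0, 0.001]]
force: [0.9, 2.1, 1.6]
width: 0.0401
```

Emit:
send_rows:
  slide:
    - [0, -20, 0]
    - [0, -50, 0]
    - [0, -85, 0]
    - [0, -110, 0]
    - [0, -116, 0]
    - [0, -116, 0]
    - [0, -116, 0]
    - [0, -116, 0]
  yaw: [0, 0, 0, 0, 0, 0, 0, 0]

```text
clock: 11.18
eef_pos: [0.591, 0.3122, 0.1966]
tool_rot: [[0.998, -0.002, -0.062], [0.062, -0.001, 0.998], [-0.002, -1.0, -0.001]]
force: [-0.3, 0.5, -3.0]
width: 0.0377
```

```bash
python3 - <<'E'
from h import *
s=st();print(inc(s['eef_pos']));go(w(-20,-75,205),.0624)
E
```

```text
t 11.1833 p [0.591  0.3122 0.1966] F [-0.29  0.52 -2.98] w 0.0377
[-13.6 254.7 196.6]
slide [  -6.4   -8.  -329.7] yaw -0.0
```

Emit:
send_rows:
  slide:
    - [0, -14, -35]
    - [0, -14, -75]
    - [-3, -14, -115]
    - [-6, -14, -155]
    - [-6, -14, -195]
    - [-6, -14, -235]
    - [-6, -14, -270]
    - [-6, -14, -300]
    - [-6, -14, -320]
    - [-6, -14, -330]
    - [-6, -14, -330]
    - [-6, -14, -330]
  yaw: [0, 0, 0, 0, 0, 0, 0, 0, 0, 0, 0, 0]

```text
clock: 12.18
eef_pos: [0.6061, -0.0165, 0.2115]
tool_rot: [[0.998, -0.001, -0.062], [0.062, 0.0, 0.998], [-0.001, -1.0, 0.0]]
force: [-0.1, 0.6, -4.1]
width: 0.0378
```

```bash
python3 - <<'E'
from h import *
s=st();go(w(-20,-75,164),.0624);snap('top');s=st()
E
```

```text
t 12.1833 p [ 0.6061 -0.0165  0.2115] F [-0.11  0.63 -4.08] w 0.0378
slide [-0.9 47.5 -0.7] yaw -0.0
t 12.2333 p [ 0.6062 -0.0156  0.2117] F [ 0.82  0.55 -2.9 ] w 0.0376
```

Full (Fz about -3.3 N). Lower, release, rise and go to bottle 2.

Emit:
send_rows:
  slide:
    - [-1, 20, 0]
    - [-1, 38, 0]
    - [-1, 44, 0]
    - [-1, 47, 0]
    - [-1, 47.5, 0]
    - [-1, 47.5, 0]
  yaw: [0, 0, 0, 0, 0, 0]

```text
clock: 12.73
eef_pos: [0.6057, -0.0165, 0.1654]
tool_rot: [[0.998, 0.0, -0.063], [0.063, 0.0, 0.998], [0.0, -1.0, -0.0]]
force: [-0.3, -0.1, -3.5]
width: 0.0377
```

Emit:
send_rows:
  slide:
    - [0, 0, 0]
    - [0, 0, 0]
    - [0, 0, 0]
    - [0, -20, 0]
    - [0, -50, 0]
    - [0, -60, 0]
    - [0, -60, 0]
  yaw: [0, 0, 0, 0, 0, 0, 0]
  jaw: 62

```text
clock: 13.32
eef_pos: [0.607, -0.0174, 0.2281]
tool_rot: [[0.998, 0.005, -0.062], [0.062, 0.001, 0.998], [0.005, -1.0, 0.0]]
force: [0.2, 1.1, 0.2]
width: 0.0618
```

```bash
python3 - <<'E'
from h import *
s=st();print(caps('top',.116),caps('top',.196));go([.506,.309,.223],.0624)
E
```

```text
t 13.3167 p [ 0.607  -0.0174  0.2281] F [0.22 1.14 0.15] w 0.0618
[] []
slide [-79.1   2.1 331.8] yaw -0.0
```

Emit:
send_rows:
  slide:
    - [-9, 0, 40]
    - [-19, 0, 80]
    - [-29, 0, 120]
    - [-39, 0, 160]
    - [-49, 0, 200]
    - [-59, 0, 240]
    - [-69, 0, 280]
    - [-79, 0, 310]
    - [-79, 2, 330]
    - [-79, 30, 332]
    - [-79, 65, 332]
    - [-79, 100, 332]
  yaw: [0, 0, 0, 0, 0, 0, 0, 0, 0, 0, 0, 0]
  jaw: 70

```text
clock: 14.42
eef_pos: [0.5054, 0.3097, 0.1232]
tool_rot: [[0.998, 0.0, -0.063], [0.063, 0.0, 0.998], [0.0, -1.0, 0.0]]
force: [1.6, 0.6, -1.5]
width: 0.0702
```

```bash
python3 - <<'E'
from h import *
s=st();go([.506,.309,.084],.0624)
E
```

```text
t 14.4167 p [0.5054 0.3097 0.1232] F [ 1.57  0.61 -1.53] w 0.0702
slide [ 0.5 39.2 -0.7] yaw 0.001
```

Emit:
send_rows:
  slide:
    - [0, 25, 0]
    - [0, 41, 0]
    - [0, 41, 0]
    - [0, 41, 0]
  yaw: [0, 0, 0, 0]

```text
clock: 14.75
eef_pos: [0.5053, 0.3086, 0.0829]
tool_rot: [[0.998, -0.002, -0.062], [0.062, -0.002, 0.998], [-0.002, -1.0, -0.002]]
force: [-0.2, -0.5, 0.8]
width: 0.0695
```

Emit:
send_rows:
  slide:
    - [0, 0, 0]
    - [0, 0, 0]
    - [0, 0, 0]
    - [0, 0, 0]
    - [0, 0, 0]
  yaw: [0, 0, 0, 0, 0]
  jaw: 20

```text
clock: 15.17
eef_pos: [0.5062, 0.3096, 0.0847]
tool_rot: [[0.998, 0.001, -0.062], [0.062, 0.001, 0.998], [0.001, -1.0, 0.001]]
force: [0.1, 1.4, 1.4]
width: 0.0399
```

Emit:
send_rows:
  slide:
    - [0, -20, 0]
    - [0, -50, 0]
    - [0, -85, 0]
    - [0, -110, 0]
    - [0, -125, 0]
    - [0, -125, 0]
    - [0, -125, 0]
  yaw: [0, 0, 0, 0, 0, 0, 0]

```text
clock: 15.75
eef_pos: [0.5059, 0.3093, 0.209]
tool_rot: [[0.998, 0.001, -0.062], [0.062, 0.001, 0.998], [0.001, -1.0, 0.001]]
force: [-0.6, 0.4, -4.3]
width: 0.038
```

```bash
python3 - <<'E'
from h import *
st();snap('top');s=st();go(w(-20,0,210),.0624);go([.555,-.325,.21],.0624)
E
```

```text
t 15.75 p [0.5059 0.3093 0.209 ] F [-0.64  0.39 -4.27] w 0.038
t 15.8 p [0.5054 0.309  0.208 ] F [ 0.19 -0.03 -2.82] w 0.0375
slide [  79.2   -2.  -256.8] yaw -0.0
slide [  10.    -1.7 -635.8] yaw -0.0
```

Emit:
send_rows:
  slide:
    - [15, -4, -38]
    - [28, -4, -78]
    - [40, -4, -118]
    - [52, -4, -158]
    - [64, -4, -195]
    - [74, -4, -228]
    - [79, -4, -248]
    - [79, -4, -257]
    - [79, -4, -257]
    - [79, 20, -257]
    - [79, 38, -257]
    - [79, 43, -257]
  yaw: [0, 0, 0, 0, 0, 0, 0, 0, 0, 0, 0, 0]

```text
clock: 16.8
eef_pos: [0.5997, 0.0601, 0.1637]
tool_rot: [[0.998, -0.002, -0.064], [0.064, 0.001, 0.998], [-0.002, -1.0, 0.001]]
force: [-6.8, -1.1, 29.4]
width: 0.038
```

```bash
python3 - <<'E'
from h import *
s=st();go(w(-20,0,164.5),.0624)
E
```

```text
t 16.8 p [0.5997 0.0601 0.1637] F [-6.84 -1.05 29.43] w 0.038
slide [ 0.6 -0.8 -2.5] yaw 0.002
```

Emit:
send_rows:
  slide:
    - [0, -3, 0]
    - [0, -3, 0]
  yaw: [0, 0]

```text
clock: 16.97
eef_pos: [0.6002, 0.059, 0.1686]
tool_rot: [[0.998, -0.001, -0.064], [0.064, -0.0, 0.998], [-0.001, -1.0, -0.0]]
force: [-0.7, 0.3, -2.7]
width: 0.0378
```

Emit:
send_rows:
  slide:
    - [0, 0, 0]
    - [0, 0, 0]
    - [0, 0, 0]
    - [0, -20, 0]
    - [0, -50, 0]
    - [0, -60, 0]
    - [0, -60, 0]
  yaw: [0, 0, 0, 0, 0, 0, 0]
  jaw: 60

```text
clock: 17.55
eef_pos: [0.6022, 0.0577, 0.232]
tool_rot: [[0.998, 0.004, -0.062], [0.062, 0.001, 0.998], [0.004, -1.0, 0.001]]
force: [0.9, 0.4, 0.2]
width: 0.0602
```

```bash
python3 - <<'E'
from h import *
s=st();go([.472,.388,.225],.0624);print(caps('wrist',.196,'w6.png'));print(rec('top','bottle1') if snap('top') is not None else 0)
E
```

```text
t 17.55 p [0.6022 0.0577 0.232 ] F [0.92 0.4  0.2 ] w 0.0602
slide [-109.5    6.8  337.7] yaw -0.0
[(824, [53.0, 194.0], [0.5706, -0.0842]), (2029, [322.0, 252.0], [0.5939, 0.0606]), (1650, [186.0, 250.0], [0.5974, -0.0131])]
[(0.89, [0.595, -0.013, 0.155]), (0.76, [0.422, 0.306, 0.078]), (0.73, [0.59, -0.145, 0.101]), (0.56, [0.467, 0.38, 0.07])]
```

Emit:
send_rows:
  slide:
    - [-12, 0, 39]
    - [-25, 0, 78]
    - [-38, 0, 117]
    - [-51, 0, 156]
    - [-64, 0, 195]
    - [-77, 0, 234]
    - [-90, 0, 272]
    - [-103, 0, 306]
    - [-109, 7, 330]
    - [-109, 30, 337]
    - [-109, 65, 337]
    - [-109, 100, 337]
  yaw: [0, 0, 0, 0, 0, 0, 0, 0, 0, 0, 0, 0]
  jaw: 70

```text
clock: 18.7
eef_pos: [0.4704, 0.388, 0.1272]
tool_rot: [[0.998, 0.0, -0.064], [0.064, 0.0, 0.998], [0.0, -1.0, 0.0]]
force: [1.1, 1.1, -0.7]
width: 0.0698
```

```bash
python3 - <<'E'
from h import *
s=st();go([.472,.388,.084],.0624)
E
```

```text
t 18.7 p [0.4704 0.388  0.1272] F [ 1.06  1.06 -0.71] w 0.0698
slide [ 1.6 43.2 -0.1] yaw 0.001
```

Emit:
send_rows:
  slide:
    - [1, 25, 0]
    - [1, 44, 0]
    - [1, 44, 0]
    - [1, 44, 0]
  yaw: [0, 0, 0, 0]

```text
clock: 19.03
eef_pos: [0.4714, 0.3865, 0.0838]
tool_rot: [[0.998, -0.002, -0.062], [0.062, -0.002, 0.998], [-0.002, -1.0, -0.002]]
force: [0.4, -0.3, -0.4]
width: 0.0699
```

Emit:
send_rows:
  slide:
    - [0, 0, 0]
    - [0, 0, 0]
    - [0, 0, 0]
    - [0, 0, 0]
    - [0, 0, 0]
  yaw: [0, 0, 0, 0, 0]
  jaw: 20

```text
clock: 19.45
eef_pos: [0.4723, 0.3876, 0.0857]
tool_rot: [[0.998, 0.001, -0.062], [0.062, 0.001, 0.998], [0.001, -1.0, 0.001]]
force: [-0.5, 0.7, 0.3]
width: 0.0403
```

Emit:
send_rows:
  slide:
    - [0, -20, 0]
    - [0, -50, 0]
    - [0, -85, 0]
    - [0, -110, 0]
    - [0, -125, 0]
    - [0, -125, 0]
    - [0, -125, 0]
  yaw: [0, 0, 0, 0, 0, 0, 0]

```text
clock: 20.03
eef_pos: [0.4722, 0.3875, 0.2106]
tool_rot: [[0.998, 0.001, -0.062], [0.062, 0.001, 0.998], [0.001, -1.0, 0.001]]
force: [-0.4, 0.8, -1.6]
width: 0.038
```

```bash
python3 - <<'E'
from h import *
st();snap('top');s=st();go(w(-20,75,210),.0624);go([.555,-.325,.21],.0624)
E
```

```text
t 20.0333 p [0.4722 0.3875 0.2106] F [-0.43  0.79 -1.62] w 0.038
t 20.0833 p [0.4718 0.3871 0.2096] F [ 0.34 -0.2  -0.93] w 0.038
slide [ 108.    -0.5 -261.8] yaw -0.0
slide [ 3.880e+01 -4.000e-01 -7.159e+02] yaw -0.0
```

Emit:
send_rows:
  slide:
    - [-5, 0, -39]
    - [-10, 0, -80]
    - [-12, 0, -121]
    - [-12, 0, -162]
    - [-12, 0, -203]
    - [-12, 0, -244]
    - [-12, 0, -285]
    - [-12, 0, -326]
    - [-12, 0, -367]
    - [-12, 0, -408]
    - [-12, 0, -449]
    - [-12, 0, -490]
  yaw: [0, 0, 0, 0, 0, 0, 0, 0, 0, 0, 0, 0]

```text
clock: 21.08
eef_pos: [0.4895, -0.1044, 0.209]
tool_rot: [[0.998, -0.001, -0.062], [0.062, -0.0, 0.998], [-0.001, -1.0, -0.0]]
force: [0.5, -0.1, -0.9]
width: 0.0378
```

```bash
python3 - <<'E'
from h import *
st();go([.555,-.325,.21],.0624)
E
```

```text
t 21.0833 p [ 0.4895 -0.1044  0.209 ] F [ 0.47 -0.07 -0.9 ] w 0.0378
slide [  51.6   -1.  -224.2] yaw -0.0
```

Emit:
send_rows:
  slide:
    - [12, 0, -38]
    - [22, 0, -78]
    - [32, 0, -118]
    - [42, 0, -158]
    - [51, 0, -196]
    - [51, 0, -218]
    - [51, 0, -224]
    - [51, 0, -224]
    - [51, 20, -224]
    - [51, 50, -224]
    - [51, 80, -224]
    - [51, 100, -224]
  yaw: [0, 0, 0, 0, 0, 0, 0, 0, 0, 0, 0, 0]

```text
clock: 22.08
eef_pos: [0.5545, -0.3201, 0.1069]
tool_rot: [[0.998, -0.002, -0.064], [0.064, 0.002, 0.998], [-0.002, -1.0, 0.002]]
force: [0.1, -0.1, -1.6]
width: 0.0374
```

```bash
python3 - <<'E'
from h import *
st();go([.555,-.325,.0865],.0624)
E
```

```text
t 22.0833 p [ 0.5545 -0.3201  0.1069] F [ 0.09 -0.11 -1.63] w 0.0374
slide [ 0.3 20.4 -4.9] yaw 0.001
```

Emit:
send_rows:
  slide:
    - [0, 12, 0]
    - [0, 19, 0]
    - [0, 22, 0]
    - [0, 22, 0]
    - [0, 22, 0]
  yaw: [0, 0, 0, 0, 0]

```text
clock: 22.5
eef_pos: [0.5559, -0.3231, 0.089]
tool_rot: [[0.998, 0.001, -0.062], [0.062, -0.0, 0.998], [0.001, -1.0, -0.001]]
force: [0.9, -0.2, 0.0]
width: 0.038
```

Emit:
send_rows:
  slide:
    - [0, 0, 0]
    - [0, 0, 0]
    - [0, 0, 0]
    - [0, -30, 0]
    - [0, -70, 0]
    - [0, -110, 0]
    - [0, -120, 0]
    - [0, -120, 0]
  yaw: [0, 0, 0, 0, 0, 0, 0, 0]
  jaw: 62

```text
clock: 23.17
eef_pos: [0.5568, -0.3241, 0.212]
tool_rot: [[0.998, 0.006, -0.062], [0.062, -0.002, 0.998], [0.006, -1.0, -0.002]]
force: [0.8, -0.3, 0.7]
width: 0.0621
```

```bash
python3 - <<'E'
from h import *
st();print(caps('wrist'));snap('top','t7.png');print(rec('top','bottle1'));go([.421,.312,.21],.0624)
E
```

```text
t 23.1667 p [ 0.5568 -0.3241  0.212 ] F [ 0.79 -0.29  0.68] w 0.0621
[(2085, [320.0, 231.0], [0.5503, -0.3207]), (681, [546.0, 289.0], [0.5829, -0.1561])]
[(0.73, [0.597, -0.013, 0.155]), (0.72, [0.424, 0.305, 0.076]), (0.69, [0.593, 0.052, 0.155]), (0.68, [0.544, -0.306, 0.067])]
slide [-94.3  -2.3 641.7] yaw -0.0
```

View pics/t7.png

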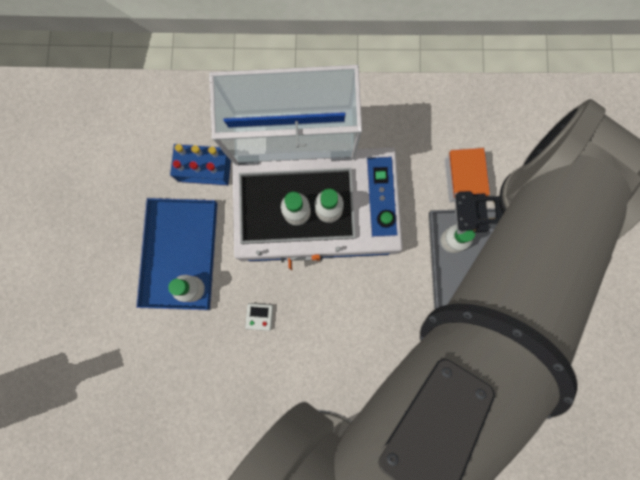

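Emit:
send_rows:
  slide:
    - [-15, -3, 38]
    - [-30, -5, 77]
    - [-45, -5, 116]
    - [-60, -5, 155]
    - [-75, -5, 195]
    - [-90, -5, 235]
    - [-94, -5, 276]
    - [-94, -5, 317]
    - [-94, -5, 358]
    - [-94, -5, 399]
    - [-94, -5, 440]
    - [-94, -5, 481]
  yaw: [0, 0, 0, 0, 0, 0, 0, 0, 0, 0, 0, 0]
  jaw: 70

```text
clock: 24.32
eef_pos: [0.4304, 0.1531, 0.2121]
tool_rot: [[0.998, -0.001, -0.062], [0.062, -0.001, 0.998], [-0.001, -1.0, -0.0]]
force: [1.8, -0.3, 0.4]
width: 0.0701
```

Emit:
send_rows:
  slide:
    - [0, 0, 40]
    - [0, 0, 80]
    - [0, 0, 120]
    - [0, 0, 150]
    - [0, 0, 161]
    - [0, 20, 161]
    - [0, 50, 161]
    - [0, 80, 161]
    - [0, 80, 161]
  yaw: [0, 0, 0, 0, 0, 0, 0, 0, 0]

```text
clock: 25.07
eef_pos: [0.4189, 0.3093, 0.1275]
tool_rot: [[0.998, -0.006, -0.062], [0.062, -0.006, 0.998], [-0.006, -1.0, -0.006]]
force: [-1.4, -1.2, -0.8]
width: 0.0701
```

```bash
python3 - <<'E'
from h import *
st();go([.421,.312,.084],.0624);print(caps('wrist'))
E
```

```text
t 25.0667 p [0.4189 0.3093 0.1275] F [-1.41 -1.19 -0.78] w 0.0701
slide [ 2.5 43.5  2.8] yaw -0.0
[(170, [113.0, 116.0], [0.3475, 0.2115]), (1082, [338.0, 262.0], [0.4115, 0.3203])]
```

Emit:
send_rows:
  slide:
    - [-1, 25, 3]
    - [-1, 43, 3]
    - [-1, 43, 3]
    - [-1, 43, 3]
  yaw: [0, 0, 0, 0]

```text
clock: 25.45
eef_pos: [0.4207, 0.3146, 0.0908]
tool_rot: [[0.998, -0.0, -0.062], [0.062, -0.001, 0.998], [-0.0, -1.0, -0.001]]
force: [-0.1, 0.4, 0.6]
width: 0.0701
```

Emit:
send_rows:
  slide:
    - [0, 0, 0]
    - [0, 0, 0]
    - [0, 0, 0]
    - [0, 0, 0]
    - [0, 0, 0]
  yaw: [0, 0, 0, 0, 0]
  jaw: 20

```text
clock: 25.87
eef_pos: [0.4207, 0.3151, 0.0905]
tool_rot: [[0.998, 0.0, -0.062], [0.062, 0.001, 0.998], [0.001, -1.0, 0.001]]
force: [0.6, 0.3, -0.1]
width: 0.0402
```

Emit:
send_rows:
  slide:
    - [0, -20, 0]
    - [0, -50, 0]
    - [0, -85, 0]
    - [0, -110, 0]
    - [0, -125, 0]
    - [0, -125, 0]
    - [0, -125, 0]
  yaw: [0, 0, 0, 0, 0, 0, 0]

```text
clock: 26.45
eef_pos: [0.4206, 0.3151, 0.2155]
tool_rot: [[0.998, 0.001, -0.062], [0.062, 0.001, 0.998], [0.001, -1.0, 0.001]]
force: [-0.0, -0.5, -1.2]
width: 0.0378
```

```bash
python3 - <<'E'
from h import *
st();snap('top');s=st();go(w(-20,75,210),.0624);go([.440,-.33,.21],.0624)
E
```

```text
t 26.45 p [0.4206 0.3151 0.2155] F [-0.04 -0.48 -1.16] w 0.0378
t 26.5 p [0.4202 0.3147 0.2145] F [ 0.03  0.26 -0.36] w 0.0377
slide [ 164.     4.5 -192.8] yaw -0.0
slide [ -20.3    4.6 -644.7] yaw -0.0
```

Emit:
send_rows:
  slide:
    - [5, 0, -39]
    - [10, 0, -80]
    - [12, 0, -121]
    - [12, 0, -162]
    - [12, 0, -203]
    - [12, 0, -244]
    - [12, 0, -285]
    - [12, 0, -326]
    - [12, 0, -367]
    - [5, 0, -408]
    - [0, 0, -449]
    - [-5, 0, -490]
  yaw: [0, 0, 0, 0, 0, 0, 0, 0, 0, 0, 0, 0]

```text
clock: 27.5
eef_pos: [0.4446, -0.1763, 0.214]
tool_rot: [[0.998, -0.001, -0.062], [0.062, -0.0, 0.998], [-0.001, -1.0, -0.0]]
force: [0.7, -0.6, -1.0]
width: 0.0377
```

Emit:
send_rows:
  slide:
    - [-5, 0, -40]
    - [-10, 0, -80]
    - [-15, 0, -120]
    - [-15, 0, -145]
    - [-15, 0, -155]
    - [-15, 0, -155]
    - [-15, 20, -155]
    - [-15, 50, -155]
    - [-15, 80, -155]
    - [-15, 100, -155]
    - [-15, 100, -155]
  yaw: [0, 0, 0, 0, 0, 0, 0, 0, 0, 0, 0]

```text
clock: 28.42
eef_pos: [0.4386, -0.327, 0.1109]
tool_rot: [[0.998, -0.006, -0.064], [0.064, 0.003, 0.998], [-0.006, -1.0, 0.003]]
force: [-1.4, 0.7, -0.9]
width: 0.0375
```

```bash
python3 - <<'E'
from h import *
st();go([.440,-.33,.092],.0624)
E
```

```text
t 28.4167 p [ 0.4386 -0.327   0.1109] F [-1.39  0.74 -0.92] w 0.0375
slide [ 1.3 18.9 -3.2] yaw 0.001
```

Emit:
send_rows:
  slide:
    - [0, 12, 0]
    - [0, 20, 0]
    - [0, 22.5, 0]
    - [0, 22.5, 0]
    - [0, 22.5, 0]
  yaw: [0, 0, 0, 0, 0]

```text
clock: 28.83
eef_pos: [0.441, -0.3301, 0.093]
tool_rot: [[0.998, 0.001, -0.062], [0.062, -0.0, 0.998], [0.001, -1.0, -0.0]]
force: [-0.2, 0.4, -0.8]
width: 0.0379
```

Emit:
send_rows:
  slide:
    - [0, 0, 0]
    - [0, 0, 0]
    - [0, 0, 0]
    - [0, -30, 0]
    - [0, -70, 0]
    - [0, -110, 0]
    - [0, -150, 0]
    - [0, -185, 0]
    - [0, -220, 0]
    - [0, -220, 0]
  yaw: [0, 0, 0, 0, 0, 0, 0, 0, 0, 0]
  jaw: 62

```text
clock: 29.67
eef_pos: [0.4422, -0.3319, 0.3189]
tool_rot: [[0.998, 0.008, -0.061], [0.061, -0.003, 0.998], [0.008, -1.0, -0.003]]
force: [0.0, -0.8, 0.1]
width: 0.0621
```

```bash
python3 - <<'E'
from h import *
st();snap('top','t8.png');print(rec('top','bottle1'));print(rec('top','hood'));snap('scene');print(rec('scene','bottle1'))
for a in(1.4,1.48):print(inc(hoodpt(a,252,20,0)),inc(hoodpt(a,215,20,0)),inc(hoodpt(a,215,127,0)))
go(w(-110,-20,320),.0624)
E
```

```text
t 29.6667 p [ 0.4422 -0.3319  0.3189] F [ 0.01 -0.78  0.1 ] w 0.0621
[(0.76, [0.587, 0.056, 0.153]), (0.72, [0.443, -0.312, 0.074]), (0.71, [0.551, -0.305, 0.071]), (0.57, [0.596, -0.013, 0.16])]
[(0.8, [0.753, 0.067, 0.303])]
[(0.96, [0.599, -0.028, 0.152]), (0.9, [0.587, 0.047, 0.155]), (0.65, [0.427, -0.341, 0.071])]
[ 76.9  -0.  336.7] [ 83.2  -0.  300.3] [188.6  -0.  318.5]
[ 97.1  -0.  337.8] [100.4  -0.  300.9] [207.   -0.  310.6]
slide [ 94.1  -8.5 356.6] yaw -0.0
```

View pics/t8.png

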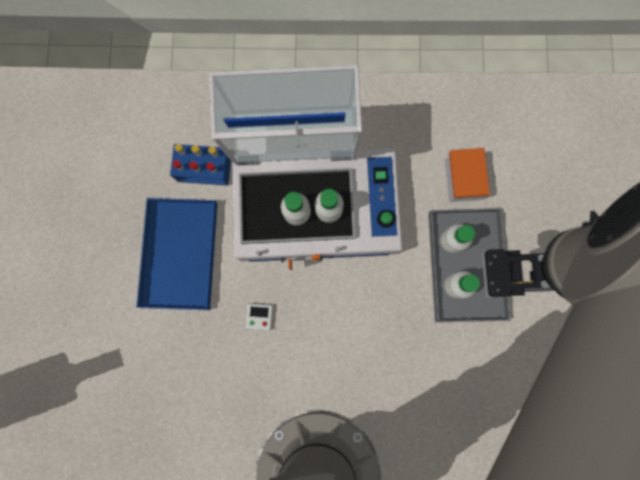

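```bash
python3 - <<'E'
from h import *
go(w(130,0,385),.0624)
E
```

```text
slide [334.  -73.8 376.7] yaw -0.0
```

Emit:
send_rows:
  slide:
    - [10, -25, 15]
    - [20, -50, 38]
    - [42, -70, 70]
    - [68, -76, 100]
    - [95, -76, 130]
    - [122, -76, 160]
    - [149, -76, 190]
    - [176, -76, 220]
    - [203, -76, 250]
    - [230, -76, 280]
    - [257, -76, 308]
    - [284, -76, 337]
  yaw: [0, 0, 0, 0, 0, 0, 0, 0, 0, 0, 0, 0]
  jaw: 0

```text
clock: 30.92
eef_pos: [0.7038, 0.0255, 0.3866]
tool_rot: [[0.998, -0.002, -0.062], [0.062, -0.0, 0.998], [-0.002, -1.0, -0.0]]
force: [1.1, -0.6, 0.9]
width: 0.0006
```

Emit:
send_rows:
  slide:
    - [25, 0, 20]
    - [45, 0, 36]
    - [50, 0, 40]
    - [50, 0, 40]
    - [50, 0, 40]
  yaw: [0, 0, 0, 0, 0]

```text
clock: 31.33
eef_pos: [0.7502, 0.0659, 0.387]
tool_rot: [[0.998, -0.002, -0.061], [0.061, -0.001, 0.998], [-0.002, -1.0, -0.001]]
force: [-0.0, -0.9, 0.2]
width: 0.0003
```

```bash
python3 - <<'E'
from h import *
s=st();print(inc(s['eef_pos']),s['q']);go(w(128,0,320),.0624)
E
```

```text
t 31.3333 p [0.7502 0.0659 0.387 ] F [-0.03 -0.91  0.23] w 0.0003
[129.9  -1.  387. ] [-0.5000074   0.52661832  0.56789792  1.15845254 -0.27271687  1.53109927
  1.64777033]
slide [-1.8 67.   1.1] yaw -0.001
```

Emit:
send_rows:
  slide:
    - [0, 30, 0]
    - [0, 55, 0]
    - [0, 65, 0]
    - [0, 66, 0]
    - [-10, 66, 0]
    - [-20, 66, 0]
    - [-35, 66, 0]
    - [-50, 66, 0]
    - [-65, 68, 0]
    - [-80, 70, 0]
  yaw: [0, 0, 0, 0, 0, 0, 0, 0, 0, 0]

```text
clock: 32.17
eef_pos: [0.6707, 0.0611, 0.3205]
tool_rot: [[0.998, 0.003, -0.061], [0.061, 0.001, 0.998], [0.003, -1.0, 0.0]]
force: [3.1, 0.3, -0.9]
width: 0.0005
```

```bash
python3 - <<'E'
from h import *
s=st();print(inc(s['eef_pos']))
E
```

```text
t 32.1667 p [0.6707 0.0611 0.3205] F [ 3.12  0.29 -0.89] w 0.0005
[ 50.3  -0.9 320.5]
```

Fx +3 N: the lip is being pulled. Continue along the arc.

Emit:
send_rows:
  slide:
    - [-12, 4, 0]
    - [-24, 9, 0]
    - [-37, 14, 0]
    - [-50, 20, 0]
    - [-61, 26, 0]
    - [-72, 32, 0]
    - [-83, 39, 0]
    - [-94, 46, 0]
  yaw: [0, 0, 0, 0, 0, 0, 0, 0]

```text
clock: 32.83
eef_pos: [0.577, 0.0553, 0.2742]
tool_rot: [[0.998, 0.003, -0.061], [0.061, 0.001, 0.998], [0.003, -1.0, 0.001]]
force: [0.8, -0.5, -0.2]
width: 0.0003
```

Emit:
send_rows:
  slide:
    - [-8, -10, 0]
    - [-12, -40, 0]
    - [-12, -70, 0]
    - [-12, -70, 0]
    - [-12, -70, 0]
    - [-12, -70, 0]
    - [-12, -70, 0]
    - [-12, -70, 0]
    - [-12, -70, 0]
    - [-12, -70, 0]
    - [-12, -70, 0]
    - [-12, -70, 0]
  yaw: [0, 0, 0, 0, 0, 0, 0, 0, 0, 0, 0, 0]

```text
clock: 33.83
eef_pos: [0.5648, 0.0553, 0.3423]
tool_rot: [[0.998, -0.0, -0.062], [0.062, -0.0, 0.998], [-0.0, -1.0, -0.0]]
force: [0.5, -0.9, 0.0]
width: 0.0001
```

```bash
python3 - <<'E'
from h import *
s=st();print(inc(s['eef_pos']))
import math
for a in(.15,.3,.6,.8,.9): print(a,proj('top',hoodpt(a,252,20,-110)).round(0),proj('top',hoodpt(a,215,127,-140)).round(0),inc(hoodpt(a,215,127,0)))
snap('top','t9.png')
E
```

```text
t 33.8333 p [0.5648 0.0553 0.3423] F [ 0.47 -0.9   0.02] w 0.0001
[-5.580e+01 -1.000e-01  3.423e+02]
0.15 [348. 262.] [364. 229.] [-93.6   0.  242.7]
0.3 [348. 255.] [365. 213.] [-67.9   0.  269.9]
0.6 [349. 231.] [365. 175.] [ -5.7  -0.  311.2]
0.8 [349. 209.] [364. 146.] [ 41.3  -0.  327.7]
0.9 [349. 197.] [363. 132.] [ 65.8   0.  332.4]
```

View pics/t9.png

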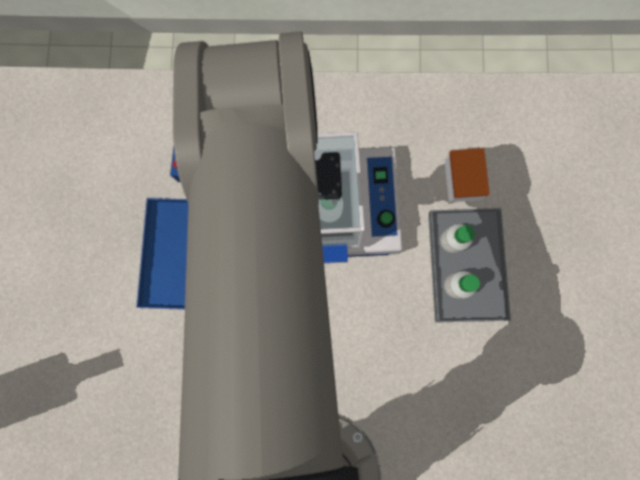

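Emit:
send_rows:
  slide:
    - [-15, 30, 0]
    - [-29, 65, 0]
    - [-29, 85, 0]
    - [-29, 92, 0]
    - [-29, 98, 0]
    - [-29, 104, 0]
    - [-29, 110, 0]
    - [-29, 115, 0]
    - [-29, 120, 0]
  yaw: [0, 0, 0, 0, 0, 0, 0, 0, 0]

```text
clock: 34.63
eef_pos: [0.5357, 0.0535, 0.2228]
tool_rot: [[0.998, -0.001, -0.062], [0.062, 0.0, 0.998], [-0.001, -1.0, 0.0]]
force: [-20.0, -2.2, 32.0]
width: 0.0006
```

```bash
python3 - <<'E'
from h import *
s=st();print(inc(s['eef_pos']))
E
```

```text
t 34.6333 p [0.5357 0.0535 0.2228] F [-20.02  -2.18  31.98] w 0.0006
[-85.   -0.  222.8]
```

Emit:
send_rows:
  slide:
    - [-4, 3, 0]
    - [-6, 6, 0]
    - [-8, 9, 0]
    - [-9, 12, 0]
    - [-9, 14, 0]
    - [-9, 14, 0]
  yaw: [0, 0, 0, 0, 0, 0]

```text
clock: 35.13
eef_pos: [0.5281, 0.053, 0.2118]
tool_rot: [[0.998, 0.002, -0.062], [0.062, 0.002, 0.998], [0.002, -1.0, 0.002]]
force: [-18.0, -2.7, 57.1]
width: 0.0007
```

```bash
python3 - <<'E'
from h import *
s=st();print(inc(s['eef_pos']))
E
```

```text
t 35.1333 p [0.5281 0.053  0.2118] F [-18.01  -2.73  57.14] w 0.0007
[-9.260e+01 -1.000e-01  2.118e+02]
```

Emit:
send_rows:
  slide:
    - [0, -20, 0]
    - [0, -50, 0]
    - [0, -60, -35]
    - [0, -60, -75]
    - [0, -60, -115]
    - [0, -60, -155]
    - [0, -60, -190]
    - [0, -60, -205]
    - [0, -60, -205]
    - [0, -60, -205]
    - [0, -60, -205]
    - [0, -60, -205]
  yaw: [0, 0, 0.1, 0.2, 0.32, 0.44, 0.56, 0.68, 0.8, 0.92, 1.04, 1.16]

```text
clock: 36.13
eef_pos: [0.5396, -0.1518, 0.2683]
tool_rot: [[0.45, -0.0, 0.893], [-0.893, -0.0, 0.45], [-0.0, -1.0, -0.0]]
force: [0.1, 0.7, -0.2]
width: 0.0003
```

Emit:
send_rows:
  slide:
    - [0, 0, 0]
    - [0, 0, 0]
    - [0, 0, 0]
    - [0, 0, 0]
    - [0, 0, 0]
    - [0, 0, 0]
  yaw: [0.11, 0.22, 0.33, 0.41, 0.41, 0.41]

```text
clock: 36.63
eef_pos: [0.5397, -0.1514, 0.2683]
tool_rot: [[0.066, -0.0, 0.998], [-0.998, -0.0, 0.066], [0.0, -1.0, -0.0]]
force: [-0.2, 0.8, 0.1]
width: 0.0007
```

```bash
python3 - <<'E'
from h import *
s=st();print(inc(s['eef_pos']),s['q'].round(2) if hasattr(s['q'],'round') else s['q'])
im=snap('top','t10.png');B=cv2.imread('pics/t10.png')
a=B[130:285,215:415];cv2.imwrite('pics/t10c.png',cv2.resize(a,None,fx=4,fy=4,interpolation=2)[:600])
for q in (0,.012,.1):print(q,(proj('top',hoodpt(q,252,20,110))-[215,130])*4,(proj('top',hoodpt(q,215,127,140))-[215,130])*4,(proj('top',hoodpt(q,215,127,-140))-[215,130])*4)
print(rec('top','start'),rec('top','bottle1'))
snap('scene');print(rec('scene','start'));go(w(-45,-205,120))
E
```

```text
t 36.6333 p [ 0.5397 -0.1514  0.2683] F [-0.24  0.76  0.12] w 0.0007
[ -93.7 -204.8  268.3] [-0.63  0.27  0.96  1.83 -0.24  1.17  0.47]
0 [135.88849488 562.10130584] [ 37.31138686 473.33024323] [594.55705539 448.44840464]
0.012 [134.92482115 561.18188518] [ 36.08855475 469.60062482] [594.79638596 444.64300907]
0.1 [127.68282652 552.27026043] [ 27.18424268 439.96784963] [596.3860671  414.45738259]
[] [(0.52, [0.72, 0.299, 0.061])]
[(0.6, [0.581, -0.158, 0.103]), (0.38, [0.493, -0.368, 0.004])]
slide [  0.  148.5  48.8] yaw 0
```

View pics/t10c.png

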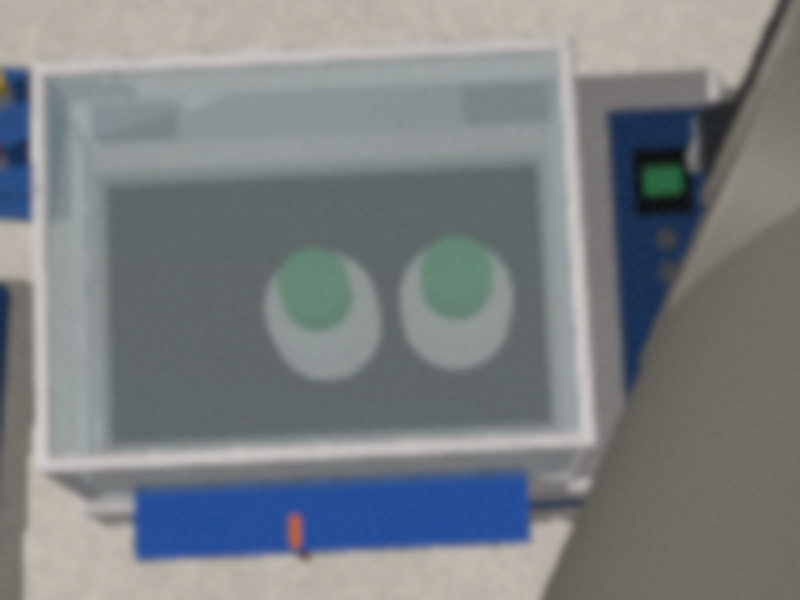

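Emit:
send_rows:
  slide:
    - [0, 20, 25]
    - [0, 50, 45]
    - [0, 90, 49]
    - [0, 120, 49]
    - [0, 145, 49]
    - [0, 153, 49]
    - [0, 153, 49]
  yaw: [0, 0, 0, 0, 0, 0, 0]

```text
clock: 37.47
eef_pos: [0.5875, -0.1485, 0.114]
tool_rot: [[0.063, -0.003, 0.998], [-0.998, -0.0, 0.063], [-0.0, -1.0, -0.003]]
force: [-1.1, -0.1, 0.3]
width: 0.0004
```

```bash
python3 - <<'E'
from h import *
s=st();print(inc(s['eef_pos']))
snap('scene','s11.png');print(rec('scene','bottle1'))
a=cv2.imread('pics/s11.png')[130:450,200:520];cv2.imwrite('pics/s11c.png',cv2.resize(a,(600,600),interpolation=2))
E
```

```text
t 37.4667 p [ 0.5875 -0.1485  0.114 ] F [-1.12 -0.09  0.25] w 0.0004
[ -45.8 -204.9  114. ]
[(0.82, [0.543, -0.319, 0.074]), (0.67, [0.437, -0.331, 0.072])]
```

View pics/s11c.png

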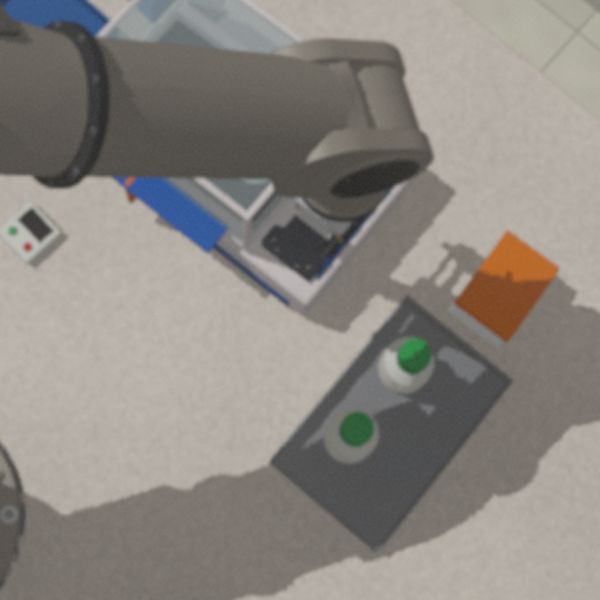

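Both wash-up bottles stand upright in the tray. Press the button.

Emit:
send_rows:
  slide:
    - [0, 10, 0]
    - [0, 16, 0]
    - [0, 20, 0]
    - [0, 24, 0]
    - [0, 25, 0]
    - [0, 25, 0]
  yaw: [0, 0, 0, 0, 0, 0]

```text
clock: 38.07
eef_pos: [0.5899, -0.1487, 0.0948]
tool_rot: [[0.062, 0.004, 0.998], [-0.998, 0.003, 0.062], [-0.003, -1.0, 0.004]]
force: [-21.6, 11.0, 77.8]
width: 0.0003
```

Emit:
send_rows:
  slide:
    - [0, -15, 0]
    - [0, -30, 0]
    - [0, -30, -20]
    - [0, -30, -37]
    - [0, -30, -37]
    - [0, -30, -37]
  yaw: [0, 0, 0, 0, 0, 0]
  jaw: 60

```text
clock: 38.57
eef_pos: [0.5514, -0.1506, 0.1208]
tool_rot: [[0.063, 0.001, 0.998], [-0.998, 0.001, 0.063], [-0.001, -1.0, 0.001]]
force: [-0.1, 0.6, 0.3]
width: 0.0369
```

```bash
python3 - <<'E'
from h import *
s=st();print(inc(s['eef_pos']))
im=snap('wrist','w12.png');go(w(-81,-205,110),-1.508)
print(proj('wrist',w(-45,-205,98)))
E
```

```text
t 38.5667 p [ 0.5514 -0.1506  0.1208] F [-0.13  0.56  0.26] w 0.0369
[ -81.9 -204.7  120.8]
slide [ 0.3 10.7  0.3] yaw 0.001
[384.82580045 272.56242095]
```

View pics/w12.png

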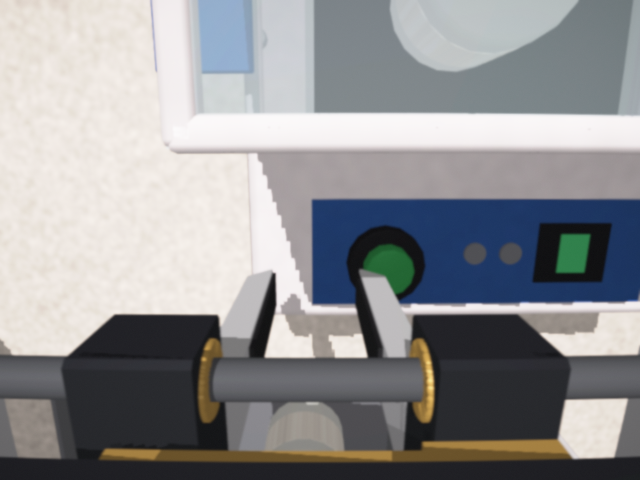

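Emit:
send_rows:
  slide:
    - [0, 0, 0]
    - [0, 0, 0]
    - [0, 12, 0]
    - [0, 20, 0]
    - [0, 24, 0]
    - [0, 27, 0]
    - [0, 29, 0]
    - [0, 29, 0]
  yaw: [0, 0, 0, 0, 0, 0, 0, 0]

```text
clock: 39.28
eef_pos: [0.5525, -0.1511, 0.0943]
tool_rot: [[0.062, 0.002, 0.998], [-0.998, 0.003, 0.062], [-0.003, -1.0, 0.002]]
force: [-24.9, 11.3, 76.3]
width: 0.0596
```

```bash
python3 - <<'E'
from h import *
s=st();print(inc(s['eef_pos']))
E
```

```text
t 39.2833 p [ 0.5525 -0.1511  0.0943] F [-24.86  11.25  76.33] w 0.0596
[ -80.9 -205.3   94.3]
```

Emit:
send_rows:
  slide:
    - [0, -5, 0]
    - [0, -5, 0]
    - [0, -5, 0]
  yaw: [0, 0, 0]

```text
clock: 39.53
eef_pos: [0.5521, -0.151, 0.0965]
tool_rot: [[0.063, 0.001, 0.998], [-0.998, -0.0, 0.063], [0.0, -1.0, 0.001]]
force: [0.1, 0.3, 3.9]
width: 0.0598
```

Emit:
send_rows:
  slide:
    - [0, -2, 0]
    - [0, -2, 0]
  yaw: [0, 0]

```text
clock: 39.7
eef_pos: [0.552, -0.151, 0.0985]
tool_rot: [[0.063, 0.0, 0.998], [-0.998, -0.0, 0.063], [0.0, -1.0, 0.0]]
force: [1.7, -0.5, 3.0]
width: 0.0601
```

Emit:
send_rows:
  slide:
    - [0, -2, 0]
    - [0, -2, 0]
  yaw: [0, 0]

```text
clock: 39.87
eef_pos: [0.5517, -0.1509, 0.1005]
tool_rot: [[0.063, -0.0, 0.998], [-0.998, -0.0, 0.063], [0.0, -1.0, -0.0]]
force: [1.0, -0.9, 2.6]
width: 0.0598
```

Emit:
send_rows:
  slide:
    - [0, -2, 0]
    - [0, -2, 0]
  yaw: [0, 0]

```text
clock: 40.03
eef_pos: [0.5513, -0.1508, 0.1025]
tool_rot: [[0.063, -0.001, 0.998], [-0.998, 0.0, 0.063], [-0.0, -1.0, -0.001]]
force: [-0.5, 0.8, 0.0]
width: 0.0597
```

Emit:
send_rows:
  slide:
    - [0, -30, 0]
    - [0, -70, 0]
    - [0, -110, 0]
    - [0, -150, 0]
    - [0, -180, -20]
    - [30, -190, -40]
    - [60, -190, -60]
    - [60, -190, -60]
    - [60, -190, -60]
  yaw: [0, 0, 0, 0, 0, 0, 0, 0, 0]

```text
clock: 40.78
eef_pos: [0.4942, -0.2158, 0.2926]
tool_rot: [[0.06, 0.0, 0.998], [-0.998, 0.001, 0.06], [-0.001, -1.0, 0.0]]
force: [-0.6, 0.7, 0.1]
width: 0.0599
```

```bash
python3 - <<'E'
from h import *
s=st();snap('top','t13.png');print(rec('top','bottle1',.2));snap('scene');print(rec('scene','bottle1',.2));print(rec('top','hood'),rec('top','tip_box'),rec('top','tube_rack'),rec('top','timer'))
E
```

```text
t 40.7833 p [ 0.4942 -0.2158  0.2926] F [-0.63  0.73  0.06] w 0.0599
[]
[(0.79, [0.434, -0.329, 0.076])]
[(0.68, [0.59, 0.056, 0.211])] [(0.97, [0.739, -0.333, 0.06])] [(0.73, [0.721, 0.296, 0.06])] [(0.87, [0.359, 0.144, 0.016])]
```

```bash
python3 - <<'E'
from h import *
go([.45,.28,.30])
E
```

```text
slide [-496.    -7.9  -14.2] yaw 0
```

Emit:
send_rows:
  slide:
    - [-35, -10, -14]
    - [-75, -10, -28]
    - [-116, -10, -28]
    - [-157, -10, -28]
    - [-198, -10, -28]
    - [-239, -10, -28]
    - [-280, -10, -28]
    - [-321, -10, -28]
    - [-362, -10, -28]
    - [-403, -10, -28]
    - [-444, -10, -20]
    - [-480, -10, -14]
  yaw: [0, 0, 0, 0, 0, 0, 0, 0, 0, 0, 0, 0]

```text
clock: 42.18
eef_pos: [0.4508, 0.2664, 0.3024]
tool_rot: [[0.064, -0.0, 0.998], [-0.998, 0.0, 0.064], [-0.001, -1.0, -0.0]]
force: [0.7, -0.9, 1.0]
width: 0.0602
```

Emit:
send_rows:
  slide:
    - [0, 0, 0]
    - [0, 0, 0]
    - [0, 0, 0]
    - [0, 0, 0]
  yaw: [0, 0, 0, 0]

```text
clock: 42.52
eef_pos: [0.4515, 0.2625, 0.3025]
tool_rot: [[0.061, -0.0, 0.998], [-0.998, -0.0, 0.061], [0.0, -1.0, -0.0]]
force: [0.7, -0.7, -0.2]
width: 0.0598
```

```bash
python3 - <<'E'
from h import *
s=st();snap('top','t14.png')
for q in('bottle1','tip_box','tube_rack','timer','hood'):print(q,rec('top',q,.2))
snap('scene','s14.png');print(rec('scene','bottle1',.2),rec('scene','tip_box'))
A=cv2.imread('pics/top0.png',0).astype('f4');C=cv2.imread('pics/t10.png',0).astype('f4');B=cv2.imread('pics/t14.png',0).astype('f4')
def pc(P,Q,u,v,r):
    return np.round(cv2.phaseCorrelate(P[v-r:v+r,u-r:u+r].copy(),Q[v-r:v+r,u-r:u+r].copy(),cv2.createHanningWindow((2*r,2*r),5))[0],2)
print('tipbox',pc(A,B,470,173,26),'hood corner vs t10',pc(C,B,358,240,10),pc(C,B,340,258,10), 'hood vs ajar',pc(A,B,340,258,10))
E
```

```text
t 42.5167 p [0.4515 0.2625 0.3025] F [ 0.66 -0.71 -0.17] w 0.0598
bottle1 [(0.8, [0.547, -0.306, 0.073]), (0.55, [0.44, -0.315, 0.073]), (0.22, [0.508, 0.323, 0.002])]
tip_box [(0.75, [0.707, -0.345, 0.063])]
tube_rack [(0.94, [0.72, 0.299, 0.058]), (0.73, [0.708, -0.346, 0.062])]
timer [(0.84, [0.358, 0.144, 0.02])]
hood [(0.74, [0.487, -0.377, 0.005]), (0.6, [0.586, 0.054, 0.217])]
[(0.89, [0.544, -0.318, 0.073]), (0.56, [0.438, -0.329, 0.073]), (0.49, [0.71, 0.319, 0.058])] [(0.7, [0.699, -0.355, 0.062])]
tipbox [ 0.16 -0.11] hood corner vs t10 [-0.09  0.73] [-0.26 -0.15] hood vs ajar [-0.12  0.42]
```

```bash
python3 - <<'E'
from h import *
C=cv2.imread('pics/t10.png',0).astype('f4');B=cv2.imread('pics/t14.png',0).astype('f4')
for (u,v) in((294,205),(330,203)):
    print(cv2.phaseCorrelate(C[v-18:v+18,u-18:u+18].copy(),B[v-18:v+18,u-18:u+18].copy(),cv2.createHanningWindow((36,36),5)))
for a in (0,.012,.025,.1): print(a,proj('top',hoodpt(a,215,127,-140)))
print(B[232:252,340].astype(int),C[232:252,340].astype(int))
E
```

```text
((0.21809574148429078, 0.07985715198934784), 1.0304154834629577)
((0.034199148796627554, 0.034108863278280666), 1.0612507079854423)
0 [363.63926385 242.11210116]
0.012 [363.69909649 241.16075227]
0.025 [363.76244093 240.10889587]
0.1 [364.09651677 233.61434565]
[ 95  99  98 104 118 126 124 119 114 114 111 112 113 113 106  96  86  79
  73  72] [102  99 102 108 122 139 157 175 187 182 158 132 119 116 111  99  90  80
  75  73]
```

```bash
python3 -c "
from h import *
print(env.sign_off())"
```

```text
the job is handed in; nothing more can be done
None
```

The job is done and handed in, at about 42.7 s on the robot's clock. `sign_off` reports no verdict.

**Opening:** I held the catch tab aside while pressing and lifting on the lip, until the hood went over to its stop.

**Bottles:** There were four.

| Bottle | Vertical force when lifted | Result | Now stands |
|---|---|---|---|
| Two full | about 3 to 4 N | full | on the platform |
| Two empty | about 0.4 to 1.6 N | empty | in the wash-up tray |

**Closing and start:** I pulled the hood shut by the lip and pressed it down through its top front edge, because the gripper's body left little room over the lip. I pressed the start button twice. On the second press I checked the depth: the spring force showed over about 6 mm, which is full travel.

**Last checks:**
- **Hood:** the last look with the hood edges clearly visible put them at the shut position, about 0.012 rad. A later comparison differed by 0.7 px at one corner, which I put down to a shadow; the lip had not moved.
- **Platform bottles:** they had not moved between the look after closing and the final one. The networks did not report them through the closed hood, so this rests on comparing pictures.
- **Wash-up bottles:** both were found inside the tray in both cameras. I last saw them upright just before pressing start.
- **Bystanders:** tube rack, tip box and timer were at their starting places. One tip-box reading was 3 cm off with the arm partly in view, but the next reading and an image comparison showed it had not moved.
- **Robot:** it was clear of everything.

**Not seen by eye:** the picture limit ran out before the end, so the final checks were numerical only.

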